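# Comb the chopsticks into their grooved tray

### The job

Take the wooden rake from its dark rubber mat, set its tines down in the middle of the grooved tray and comb along the grooves, out to the end farther from you and back to the nearer end (again if need be), until all three chopsticks lie down in grooves. Keep the rake bearing on the insert all the way with a light push of about 5 newtons, never hard, since the insert floats on soft foam; move the chopsticks only with the rake, and leave the other things on the table alone. Then stand the rake back on its mat, upright and lying along it, and let go.

Things in the scene. Friction and masses are not known exactly. Their poses are not given: they have to be found in the camera images.
- tray: Fixed steel tray, 246 mm along x, 240 mm along y, walls 6 mm thick, 32 mm high; origin: centre of its underside, on the table; x points roughly away from the robot. In it a wooden insert with 8 ridges along x at y = +-14, +-42, +-70, +-98 mm and 7 grooves between them. Ridges: flat crests 4 mm wide, 45 degree flanks, 10 mm high above groove floors 8 mm wide.
- tray_mid (a point): Point of the tray above its middle, 28 mm above its underside: the usual height of the insert's crests. The insert itself is not measured: it floats on foam, up to 2 mm higher or lower from day to day and up to 0.025 rad out of level along x. Pressed, it sinks some tenths of a mm per N at its middle, and rocks lengthways, so that it yields several times more near its two ends: feel for it.
- rake: Wooden rake, about 240 g, standing on its two runners. Origin: middle of the runners' undersides; z up, y along its head, x the combing direction (either way round is alike). Runners at y = +-98 mm, 36 mm long in x, 8 mm wide; between them six round tines, 8 mm across, at y = +-14, +-42, +-70 mm, ending 1.5 mm higher. Centred on the tray, runners and tines stand on the ridges.
- rake_grip (a point): Centre of the rake's grip block, 57 mm above the runners' undersides. The block is 22 mm thick in x (grip it across this), 50 mm in y, from 32 to 82 mm above the runners' undersides. Below it the head bar: 24 mm in x, 206 mm in y, from 22 to 32 mm.
- mat: Fixed dark rubber mat, 90 mm along x, 240 mm along y, 6 mm thick; origin at the centre of its underside. The rake belongs upright in its middle, its head along the mat's y.
- stick0: Steel chopstick, round, 7 mm across, 180 mm long along its x; origin at its middle, on its axis. At first it lies slanting over two ridges, its middle near the tray's middle line and over the groove at y = -56, 0 or 56 mm of the tray (one chopstick over each). Down in a groove its axis is about 21.5 mm above the tray's underside, on the crests about 31.5 mm.
- stick1: Second steel chopstick, the same as stick0.
- stick2: Third steel chopstick, the same as stick0.
- dish: Bystander: small white dish, 80 mm across, 25 mm high; origin at the centre of its underside.
- bottle: Bystander: amber sauce bottle, 52 mm across, 150 mm high; origin at the centre of its underside.
- cup: Bystander: white cup, 76 mm across, 80 mm high; origin at the centre of its underside.
- bowl: Bystander: blue bowl, 130 mm across, 60 mm high; origin at the centre of its underside.
Mind the look-alikes: they are no part of the job. Leave any turquoise look-alike of the stick1 alone.

How it is judged:
By the outcome, as a careful person would: the job done as asked, in the order asked, and still so for the second after the job is handed in, with the robot touching nothing.
It also fails if it takes over 72 s, if anything falls off the work surface, if the arm or the gripper's body presses on something with over 40 N, if the wrist force passes 120 N, or if a joint passes its speed limit or range.

### The arm

A 6-joint arm with a two-finger parallel gripper is mounted at the origin on the work surface. World frame = base frame: x ahead of the robot, y to its left, z up, the work surface at z = 0. Lengths are in m, angles in rad, forces in N, time in s.
With the tool pointing down it reaches from about 0.4 to 0.825 m from the base axis. Payload 7 kg.
Tool frame: the origin (TCP) lies at the very end of the fingers, on their centre line; the grasp point (between the pads) lies 19 mm behind it (grip_depth is the distance from the TCP to the grasp point, in m); z points along the fingers, y is the direction in which the jaws open and shut (so a half turn about z gives the same grasp; the last joint's range is limited). The gripper opens to 88 mm and grips with 3 to 60 N. Pads are 19 mm wide; open, the fingers measure 130 mm over their backs; the gripper's body (78 mm by 193 mm) begins 47 mm behind the grasp point.
Start: joints at [1.564, 0.359, 0.012, 0, -1.224, -0.288], TCP at [0.196, 0.646, 0.227] pointing down, gripper open.
Joint ranges: [-3.07, 3.07], [-1.43, 2.12], [-1.02, 1.25], [-3.03, 1.67], [-3.05, -0], [-3.03, 3.03]. Speed limits (rad/s): [2.39, 2.39, 3.01, 3.14, 3.14, 3.14].

### API

Orientations are given as [roll, pitch, yaw] about the fixed x, y, z axes, in that order (R = Rz(yaw) Ry(pitch) Rx(roll)).
In Python, from station import get_state, grab_frame, get_calibration, job_done, grip_depth gives the robot as it stands. The module is installed in compiled form; this text tells all that it offers.
- The arm moves only by the shell command python3 -m crank 'ROWS' [FORCE]. ROWS is JSON, a list of rows, each an object with "turn": the turn, a rotation vector about the tool's x, y, z each as a share of 2 pi rad, from -1 to 1, a list of three; "slide": the shift along the tool's x, y, z each as a share of 0.5 m, from -1 to 1, a list of three; "fingers": the opening, from -1 (shut) to 1 (fully open). A call has 1 to 5 rows; each row is the pose to reach, as a shift and turn from the pose commanded when the call began, along the tool's axes at that moment, turning the shorter way round; what a row does not reach only later rows make up. A row lasts 1/12 s, in which the tool goes at most 41.7 mm and 7.16 degrees, less where a joint would pass 70% of its speed; a pose out of reach is approached as far as the arm can. A call with a number of a shift or a turn outside -1 to 1 is refused whole. A call with a gripper value outside its range is refused whole. The fingers move at their own pace and stop on an object; FORCE is the grip in N (left out, the last holds). Time passes only in rows, so rows that repeat a pose let the fingers close. It gives the time, the measured TCP pose, the force and the opening at its end, in the units of the state.
- get_state(): the state, without advancing time (a new reading comes with each control period).
- grab_frame(name): name is "scene" or "top" or "wrist"; returns the picture (384x512x3 uint8, red, green, blue); there is no depth.
- get_calibration(name): a dict with "K" (3x3 intrinsics, pixels), "pose" (4x4, takes a point from camera to world coordinates). Camera axes: x right, y up, looking along -z (the intrinsics and any distortion apply to the point x, -y, -z); pixel columns grow to the right and rows downward; lengths in m; the calibration is good to about 2 mm. A picture is of the moment at which its call begins: read the wrist's pose just before it. get_calibration takes no time and is no camera call; for the wrist camera it gives the pose at the moment of the call.
- job_done(): hands the job in, once; it reports no verdict.
The state is a dict: "t": time; "q": joint angles; "qd": joint speeds; "joint_efforts": joint torques, N m; "eef_pos": TCP position; "ee_rot": TCP orientation; "force": force on the tool from outside, world axes, zero at the start; "moment": the same for the moment, N m; "width": finger opening in m.
Only numpy, scipy, OpenCV 4.12 (cv2) and the standard library are available. Lean on these libraries where they do the work, as an engineer would, in place of code of your own. Each camera call takes 0.05 s, during which the arm holds its last target.

## Working session

There is one attempt and no reset: what is moved stays moved. The work goes in short steps, Python scripts to look and compute and a shell command to move; the robot and the scene stay as the last step left them, time stands still between calls to the robot, and variables do not carry over. Pictures are saved under pics/ and viewed, and the job is handed in when it is done.

```bash
mkdir -p pics; python3 - <<'E'
from station import *
import cv2,numpy as np
s=get_state()
for k,v in s.items(): print(k,v)
print(grip_depth if not callable(grip_depth) else grip_depth())
for n in ["scene","top"]:
    im=grab_frame(n); cv2.imwrite(f"pics/{n}0.png",im[:,:,::-1]); c=get_calibration(n); print(n,c)
E
```

```text
t 0.0
q [ 1.56410005e+00  3.59391179e-01  1.10808091e-02 -3.47069544e-04
 -1.22412132e+00 -2.88069127e-01]
qd [ 0.00147302 -0.00018345  0.00147018 -0.00088918 -0.00051619  0.00010975]
joint_efforts [-5.86117621e-04 -5.82714844e+01  2.93061876e+01  6.99756280e+00
  7.03525831e-03 -1.66162267e-04]
eef_pos [0.19600278 0.64540756 0.22563003]
ee_rot [ 3.13993198e+00 -1.51827759e-04 -2.94883468e-01]
force [-0.34690089  0.06550287 -0.33751721]
moment [0.04801452 0.02769982 0.01291314]
width 0.0872458734551171
0.0188
scene {'K': array([[417.13070688,   0.        , 248.64362562],
       [  0.        , 417.13070688, 194.32695487],
       [  0.        ,   0.        ,   1.        ]]), 'pose': array([[ 0.54225165, -0.59906849,  0.58913504,  1.10427544],
       [ 0.84018319,  0.39281523, -0.37388287, -0.35816723],
       [-0.00743977,  0.69771996,  0.71633198,  0.84150964],
       [ 0.        ,  0.        ,  0.        ,  1.        ]])}
top {'K': array([[349.37840006,   0.        , 261.95351788],
       [  0.        , 349.37840006, 190.180976  ],
       [  0.        ,   0.        ,   1.        ]]), 'pose': array([[ 0.02108076,  0.99220219, -0.12284309,  0.38907654],
       [-0.99912564,  0.02534459,  0.03325081,  0.04696511],
       [ 0.03610493,  0.12203473,  0.99186892,  0.92756257],
       [ 0.        ,  0.        ,  0.        ,  1.        ]])}
```

View pics/top0.png

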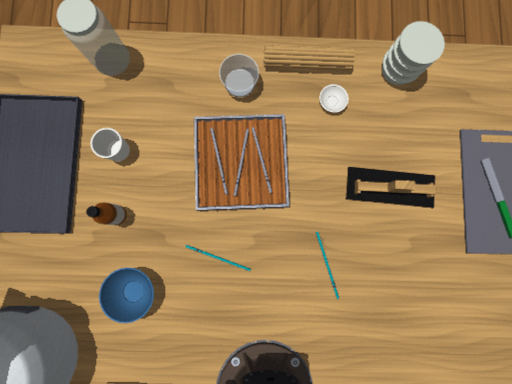

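View pics/scene0.png

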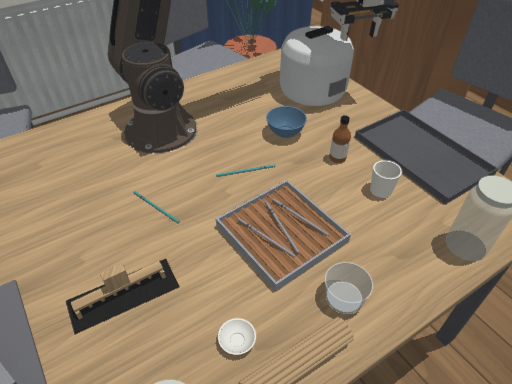

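The top view shows the tray around (241,162), with three grey sticks lying slanted. The rake is on the black mat around (391,187), and the turquoise look-alikes are at (218,258) and (327,265). I'll enlarge those areas and measure.

```bash
cat > h.py <<'E'
from station import *
import cv2,numpy as np
def ray(n,uv,z,c=None):
    c=c or get_calibration(n); K=c["K"];P=c["pose"]
    uv=np.atleast_2d(np.asarray(uv,float))
    d=np.c_[(uv[:,0]-K[0,2])/K[0,0],-(uv[:,1]-K[1,2])/K[1,1],-np.ones(len(uv))]@P[:3,:3].T
    return P[:3,3]+d*((z-P[2,3])/d[:,2])[:,None]
def proj(n,p,c=None):
    c=c or get_calibration(n);K=c["K"];P=c["pose"]
    q=(np.atleast_2d(p)-P[:3,3])@P[:3,:3]
    return np.c_[K[0,0]*q[:,0]/-q[:,2]+K[0,2],-K[1,1]*q[:,1]/-q[:,2]+K[1,2]]
E
python3 - <<'E'
import cv2,numpy as np
t=cv2.imread("pics/top0.png");s=cv2.imread("pics/scene0.png")
cv2.imwrite("pics/t_tray.png",cv2.resize(t[105:220,185:300],None,fx=5,fy=5,interpolation=cv2.INTER_CUBIC))
cv2.imwrite("pics/t_mat.png",cv2.resize(t[155:220,335:445],None,fx=7,fy=7,interpolation=cv2.INTER_CUBIC))
cv2.imwrite("pics/s_mat.png",cv2.resize(s[250:335,60:190],None,fx=6,fy=6,interpolation=cv2.INTER_CUBIC))
cv2.imwrite("pics/s_tray.png",cv2.resize(s[175:290,210:355],None,fx=5,fy=5,interpolation=cv2.INTER_CUBIC))
E
```

```text
(no output)
```

View pics/t_tray.png

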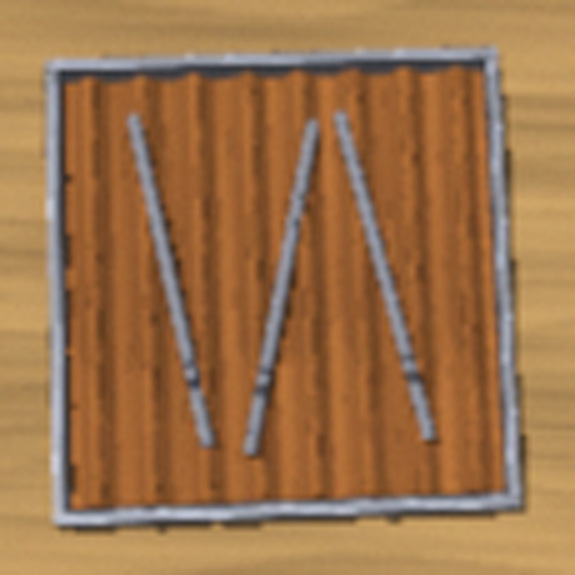

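View pics/t_mat.png

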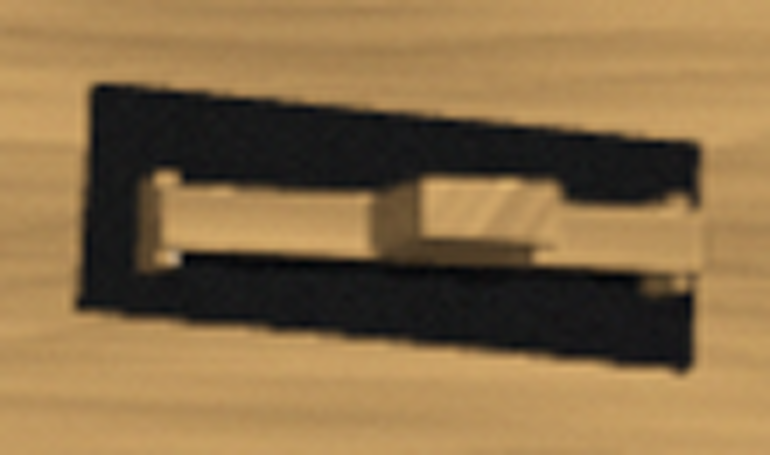

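View pics/s_mat.png

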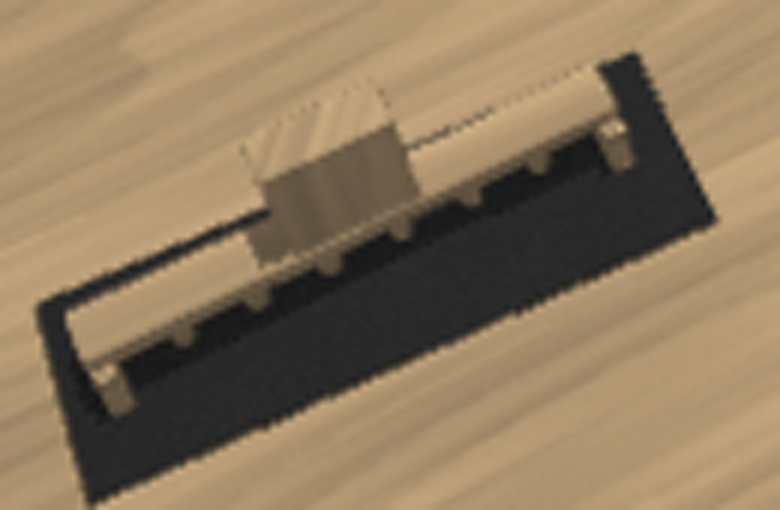

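View pics/s_tray.png

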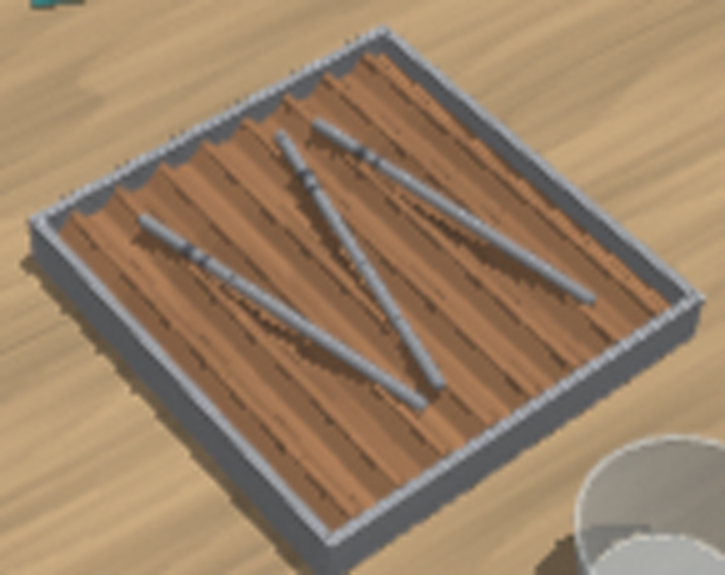

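```bash
python3 - <<'E'
from h import *
def T(p,o,f): return (np.array(p,float)+.5)/f-.5+np.array(o)
def show(name,n,p,z,o,f):
    w=ray(n,T(p,o,f),z); c=w.mean(0)
    print(name,n,"c",c[:2].round(4)); print(w[:,:2].round(4).tolist())
    r=cv2.minAreaRect((w[:,:2]*1000).astype(np.float32)); print(r)
    return w
show("tray","top",[(46,62),(495,48),(522,508),(54,524)],.032,(185,105),5)
show("tray","scene",[(386,28),(703,298),(331,543),(33,220)],.032,(210,175),5)
show("mat","top",[(94,84),(698,145),(690,372),(78,308)],.006,(335,155),7)
show("mat","scene",[(640,53),(716,218),(92,503),(38,303)],.006,(60,250),6)
show("block","top",[(422,178),(558,182),(558,250),(415,240)],.088,(335,155),7)
show("block","scene",[(242,150),(375,83),(395,125),(262,187)],.088,(60,250),6)
show("bar","top",[(160,182),(702,207),(700,275),(160,252)],.038,(335,155),7)
show("bar","scene",[(66,312),(592,65),(617,117),(90,365)],.038,(60,250),6)
E
```

```text
tray top c [0.5753 0.074 ]
[[0.6895, 0.2006], [0.7052, -0.0364], [0.4602, -0.0537], [0.4463, 0.1856]]
((575.3943481445312, 73.49388122558594), (245.5780792236328, 239.68807983398438), 3.517470121383667)
tray scene c [0.5785 0.0738]
[[0.4507, 0.1836], [0.6919, 0.1997], [0.7056, -0.0356], [0.4659, -0.0524]]
((578.880615234375, 73.65570831298828), (242.27366638183594, 236.4927978515625), 3.8275651931762695)
mat top c [ 0.5208 -0.3305]
[[0.5735, -0.2155], [0.556, -0.4524], [0.4675, -0.4457], [0.4863, -0.2085]]
((520.7147216796875, -330.4256591796875), (237.93370056152344, 88.84242248535156), 85.68074035644531)
mat scene c [ 0.5246 -0.3309]
[[0.4902, -0.2082], [0.5767, -0.2165], [0.5608, -0.4527], [0.4708, -0.4462]]
((524.4219970703125, -330.36041259765625), (238.78599548339844, 90.30470275878906), 85.86498260498047)
block top c [ 0.5151 -0.3318]
[[0.5267, -0.3085], [0.5266, -0.3571], [0.5024, -0.3563], [0.5046, -0.3054]]
((515.5946655273438, -331.3807373046875), (50.965187072753906, 24.216787338256836), 87.4828109741211)
block scene c [ 0.5206 -0.3342]
[[0.5114, -0.3593], [0.5099, -0.3092], [0.5311, -0.3098], [0.5301, -0.3585]]
((521.2047729492188, -333.9402770996094), (21.170846939086914, 50.09846496582031), 1.6702545881271362)
bar top c [ 0.5158 -0.3327]
[[0.5308, -0.2308], [0.5268, -0.4356], [0.5011, -0.4338], [0.5046, -0.2305]]
((515.6575317382812, -332.964111328125), (204.87429809570312, 26.227575302124023), 88.875)
bar scene c [ 0.5197 -0.3339]
[[0.5042, -0.4354], [0.5087, -0.232], [0.5361, -0.234], [0.5299, -0.4343]]
((520.1699829101562, -333.9952087402344), (203.42066955566406, 27.460556030273438), 88.74256134033203)
```

The two cameras disagree by about 3.5 mm in x, so I'll refine with the wrist camera. I'm writing a helper that turns a target pose into row units.

```bash
cat >> h.py <<'E'
from scipy.spatial.transform import Rotation as Rr
def need(p,yaw,base=None,tilt=None):
    s=get_state(); R0=Rr.from_euler('xyz',s["ee_rot"]); Rt=Rr.from_euler('xyz',[np.pi,0,yaw])
    if tilt is not None: Rt=Rr.from_euler('y',tilt)*Rt
    sl=R0.inv().apply(np.array(p)-s["eef_pos"])/.5; tr=(R0.inv()*Rt).as_rotvec()/(2*np.pi)
    print("t %.2f"%s["t"],"pos",s["eef_pos"].round(4),"rot",s["ee_rot"].round(4),"F",s["force"].round(2),"M",s["moment"].round(3),"w %.4f"%s["width"])
    print("slide",sl.round(4).tolist(),"turn",tr.round(4).tolist())
E
python3 -c "
from h import *
need([.5,.05,.30],-1.57)"
```

```text
t 0.10 pos [0.196  0.6455 0.2257] rot [ 3.1401e+00 -1.0000e-04 -2.9490e-01] F [-0.   -0.38  0.04] M [-0.056  0.004  0.003] w 0.0877
slide [0.9279, 0.963, -0.147] turn [0.0002, -0.0002, 0.2029]
```

```bash
python3 -m crank '[{"slide":[0.93,0.96,-0.15],"turn":[0,0,0.2],"fingers":1},{"slide":[0.93,0.96,-0.15],"turn":[0,0,0.2],"fingers":1},{"slide":[0.93,0.96,-0.15],"turn":[0,0,0.2],"fingers":1},{"slide":[0.93,0.96,-0.15],"turn":[0,0,0.2],"fingers":1},{"slide":[0.93,0.96,-0.15],"turn":[0,0,0.2],"fingers":1}]'; python3 -c "
from h import *
need([.5,.05,.30],-1.57)"
```

```text
t: 0.52
eef_pos: [0.2911, 0.4597, 0.2495]
ee_rot: [3.141, -0.0, -0.926]
force: [1.5, 0.4, 0.4]
width: 0.0876
t 0.52 pos [0.2911 0.4597 0.2495] rot [ 3.1409e+00 -5.0000e-04 -9.2560e-01] F [1.53 0.36 0.38] M [ 0.063 -0.2   -0.023] w 0.0876
slide [0.9059, 0.159, -0.1004] turn [0.0001, -0.0001, 0.1026]
```

```bash
python3 -m crank '[{"slide":[0.9,0.16,-0.1],"turn":[0,0,0.1],"fingers":1},{"slide":[0.9,0.16,-0.1],"turn":[0,0,0.1],"fingers":1},{"slide":[0.9,0.16,-0.1],"turn":[0,0,0.1],"fingers":1},{"slide":[0.9,0.16,-0.1],"turn":[0,0,0.1],"fingers":1},{"slide":[0.9,0.16,-0.1],"turn":[0,0,0.1],"fingers":1}]'; python3 -c "
from h import *
need([.5,.05,.30],-1.57)"
```

```text
t: 0.93
eef_pos: [0.3857, 0.2755, 0.2727]
ee_rot: [3.142, 0.0, -1.551]
force: [1.6, -0.3, -0.3]
width: 0.0873
t 0.93 pos [0.3857 0.2755 0.2727] rot [ 3.1416e+00  2.0000e-04 -1.5505e+00] F [ 1.65 -0.33 -0.29] M [ 0.17  -0.301  0.002] w 0.0873
slide [0.4555, -0.2194, -0.0548] turn [0.0, 0.0, 0.0031]
```

```bash
python3 -c "
from h import *
im=grab_frame('wrist');cv2.imwrite('pics/w1.png',im[:,:,::-1]);print(get_calibration('wrist'))"
```

```text
{'K': array([[306.17953561,   0.        , 254.32606488],
       [  0.        , 306.17953561, 196.07564158],
       [  0.        ,   0.        ,   1.        ]]), 'pose': array([[-9.99964926e-01,  8.37355510e-03,  1.72681912e-04,
         3.88424788e-01],
       [-8.12991168e-03, -9.65501823e-01, -2.60269348e-01,
         2.00084208e-01],
       [-2.01265503e-03, -2.60261623e-01,  9.65536036e-01,
         4.31484788e-01],
       [ 0.00000000e+00,  0.00000000e+00,  0.00000000e+00,
         1.00000000e+00]])}
```

View pics/w1.png

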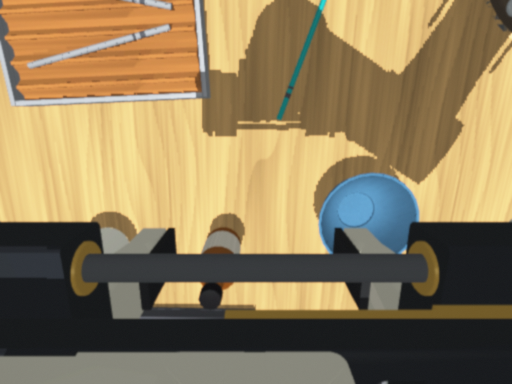

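The wrist picture shows part of the tray at top left. I'll move so the tray is centred in the free upper part of the image.

```bash
python3 -c "
from h import *
need([.577,.155,.32],-1.57)"
```

```text
t 0.98 pos [0.3876 0.2706 0.2737] rot [-3.1409e+00 -7.0000e-04 -1.5620e+00] F [ 1.04 -6.18  0.52] M [-0.735 -0.278  0.007] w 0.0876
slide [0.2347, -0.3769, -0.0921] turn [-0.0001, -0.0001, 0.0013]
```

```bash
python3 -m crank '[{"slide":[0.235,-0.377,-0.09],"turn":[0,0,0],"fingers":1},{"slide":[0.235,-0.377,-0.09],"turn":[0,0,0],"fingers":1},{"slide":[0.235,-0.377,-0.09],"turn":[0,0,0],"fingers":1},{"slide":[0.235,-0.377,-0.09],"turn":[0,0,0],"fingers":1},{"slide":[0.235,-0.377,-0.09],"turn":[0,0,0],"fingers":1}]'; python3 -m crank '[{"slide":[0,0,0],"turn":[0,0,0],"fingers":1},{"slide":[0,0,0],"turn":[0,0,0],"fingers":1}]'; python3 -c "
from h import *
need([.577,.155,.32],-1.57)
c=get_calibration('wrist')
im=grab_frame('wrist');cv2.imwrite('pics/w2.png',im[:,:,::-1]);cv2.imwrite('pics/w2c.png',cv2.resize(im[:250,:,::-1],None,fx=1.56,fy=1.56,interpolation=cv2.INTER_CUBIC));np.savez('w2.npz',**c)"
```

```text
t: 1.4
eef_pos: [0.5628, 0.1727, 0.314]
ee_rot: [3.141, 0.0, -1.544]
force: [0.6, 1.6, 0.6]
width: 0.0877
t: 1.57
eef_pos: [0.5629, 0.1726, 0.3127]
ee_rot: [3.14, -0.001, -1.548]
force: [-0.8, -0.2, -1.2]
width: 0.0877
t 1.57 pos [0.5629 0.1726 0.3127] rot [ 3.1401e+00 -9.0000e-04 -1.5484e+00] F [-0.8  -0.16 -1.16] M [ 0.121 -0.02   0.027] w 0.0877
slide [0.0358, -0.0274, -0.0146] turn [0.0002, -0.0001, 0.0034]
```

View pics/w2.png

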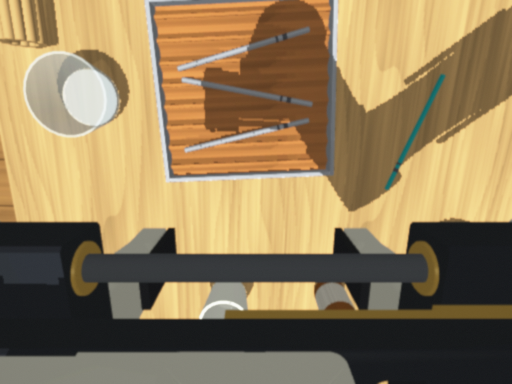

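The tray is now fully in view, with corners near (150,2), (337,0), (331,173) and (168,181). I'll enlarge it to read the corners.

```bash
python3 -c "
import cv2
im=cv2.imread('pics/w2.png')
cv2.imwrite('pics/w2c.png',cv2.resize(im[0:195,140:345],None,fx=3,fy=3,interpolation=cv2.INTER_CUBIC))"
```

```text
(no output)
```

View pics/w2c.png

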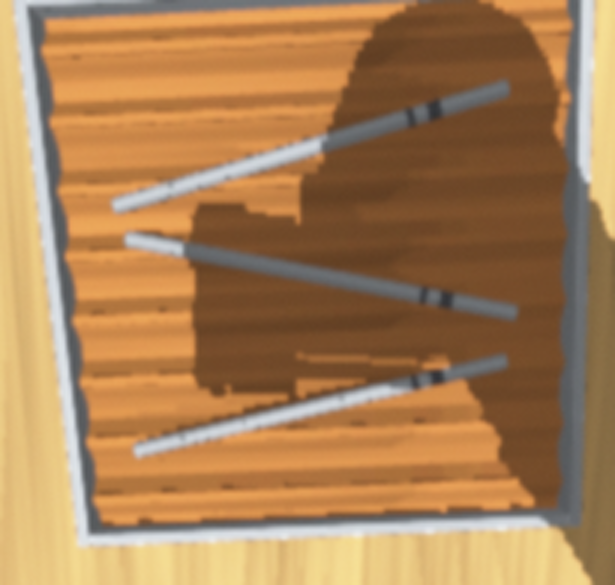

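```bash
python3 -c "
from h import *
c=dict(np.load('w2.npz'))
f=lambda p:(np.array(p)+.5)/3-.5+np.array([140,0])
w=ray('wrist',f([(80,545),(580,523),(15,3),(593,0)]),.032,c)[:,:2]
print(w.round(4).tolist())
d=w[1]-w[0];print('len',np.linalg.norm(d),'ang',np.arctan2(-d[1],-d[0]))
d2=w[2]-w[0];print(np.linalg.norm(d2),np.arctan2(d2[0],-d2[1]))
a=np.arctan2(-d[1],-d[0]); ex=np.array([np.cos(a),np.sin(a)]);ey=np.array([-ex[1],ex[0]])
print('centre',(w[0]+w[1])/2-ey*.12)
# stick ends z .0315
st=ray('wrist',f([(115,206),(507,88),(127,239),(515,313),(137,452),(504,361)]),.0315,c)[:,:2]
C=(w[0]+w[1])/2-ey*.12
print(np.c_[(st-C)@ex,(st-C)@ey].round(4))
g=ray('wrist',[(120,95),(60,133)],.0,c);print('glass',g)
"
```

```text
[[0.6917, 0.2006], [0.4487, 0.1844], [0.7067, -0.0329], [0.463, -0.0393]]
len 0.24355284708490352 ang 0.06643981838752305
0.23397460118371552 0.06419193669634368
centre [0.57814532 0.07275913]
[[ 0.088  -0.0327]
 [-0.0862 -0.0724]
 [ 0.0841 -0.0188]
 [-0.09    0.0209]
 [ 0.0894  0.0763]
 [-0.085   0.042 ]]
glass [[0.76177515 0.08006544 0.        ]
 [0.85723863 0.13663491 0.        ]]
```

```bash
python3 -c "
from h import *
need([.52,-.25,.26],-1.59)"
```

```text
t 1.62 pos [0.5618 0.1733 0.3128] rot [ 3.1399e+00 -7.0000e-04 -1.5469e+00] F [-0.66  0.26  0.71] M [ 0.141 -0.011  0.04 ] w 0.0877
slide [0.8443, 0.1035, 0.1063] turn [0.0003, -0.0001, 0.0069]
```

```bash
python3 -m crank '[{"slide":[0.845,0.1,0.1],"turn":[0,0,0.007],"fingers":1},{"slide":[0.845,0.1,0.1],"turn":[0,0,0.007],"fingers":1},{"slide":[0.845,0.1,0.1],"turn":[0,0,0.007],"fingers":1},{"slide":[0.845,0.1,0.1],"turn":[0,0,0.007],"fingers":1},{"slide":[0.845,0.1,0.1],"turn":[0,0,0.007],"fingers":1}]'; python3 -c "
from h import *
need([.52,-.25,.26],-1.59)"
```

```text
t: 2.03
eef_pos: [0.5411, -0.0324, 0.2894]
ee_rot: [-3.141, 0.0, -1.586]
force: [0.3, 0.7, 0.3]
width: 0.0875
t 2.03 pos [ 0.5411 -0.0324  0.2894] rot [-3.1412e+00  3.0000e-04 -1.5861e+00] F [0.35 0.75 0.26] M [ 0.005 -0.106  0.057] w 0.0875
slide [0.4358, 0.0357, 0.0587] turn [-0.0001, 0.0001, 0.0006]
```

```bash
python3 -m crank '[{"slide":[0.43,0.035,0.06],"turn":[0,0,0.0],"fingers":1},{"slide":[0.43,0.035,0.06],"turn":[0,0,0.0],"fingers":1},{"slide":[0.43,0.035,0.06],"turn":[0,0,0.0],"fingers":1},{"slide":[0.43,0.035,0.06],"turn":[0,0,0.0],"fingers":1},{"slide":[0.43,0.035,0.06],"turn":[0,0,0.0],"fingers":1}]';python3 -m crank '[{"slide":[0,0,0],"turn":[0,0,0],"fingers":1},{"slide":[0,0,0],"turn":[0,0,0],"fingers":1},{"slide":[0,0,0],"turn":[0,0,0],"fingers":1}]'; python3 -c "
from h import *
need([.518,-.333,.044],-1.59)
c=get_calibration('wrist')
im=grab_frame('wrist');cv2.imwrite('pics/w3.png',cv2.resize(im[:250,100:420,::-1],None,fx=2.4,fy=2.4,interpolation=cv2.INTER_CUBIC));np.savez('w3.npz',**c)"
```

```text
t: 2.45
eef_pos: [0.5212, -0.2377, 0.2608]
ee_rot: [-3.141, 0.0, -1.587]
force: [1.2, 0.9, -0.7]
width: 0.0876
t: 2.7
eef_pos: [0.5218, -0.2365, 0.2608]
ee_rot: [3.141, 0.0, -1.589]
force: [0.6, 0.0, 0.9]
width: 0.0876
t 2.70 pos [ 0.5218 -0.2365  0.2608] rot [ 3.1414e+00  3.0000e-04 -1.5886e+00] F [0.58 0.02 0.9 ] M [ 0.044 -0.036 -0.002] w 0.0876
slide [0.1933, 0.0041, 0.4334] turn [0.0, 0.0, 0.0002]
```

View pics/w3.png

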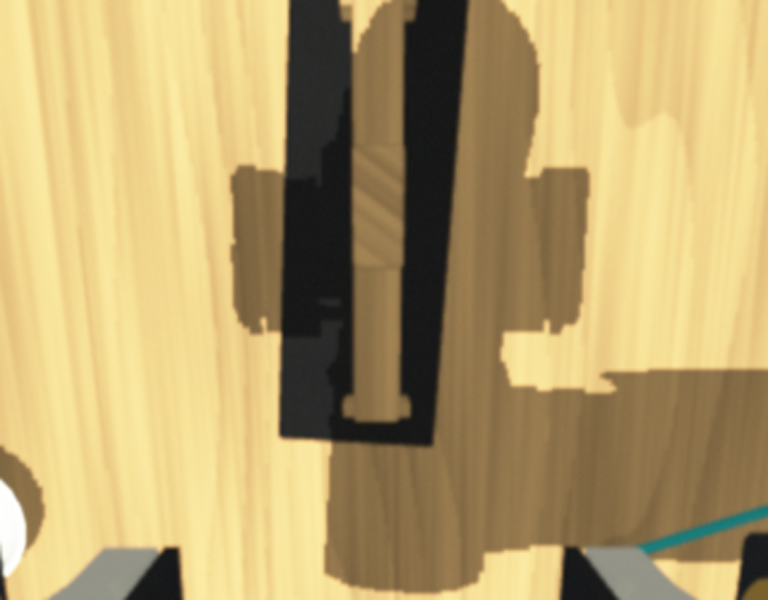

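```bash
python3 -c "
from h import *
c=dict(np.load('w3.npz'))
f=lambda p:(np.array(p)+.5)/2.4-.5+np.array([100,0])
b=ray('wrist',f([(352,146),(405,146),(404,267),(352,267)]),.088,c)[:,:2];print(b.round(4).tolist(),b.mean(0))
b=ray('wrist',f([(353,421),(401,421),(352,50),(405,50)]),.038,c)[:,:2];print(b.round(4).tolist())
a=(b[0]+b[1])/2;e=(b[2]+b[3])/2;print('yaw',np.arctan2(-(a-e)[0],(a-e)[1]))
m=ray('wrist',f([(280,437),(432,446),(290,0),(467,0)]),.006,c)[:,:2];print(m.round(4).tolist())
l=m[0]-m[2];r=m[1]-m[3];d=m[0]-m[1];print([np.arctan2(-v[0],v[1]) for v in(l,r)],np.arctan2(d[1],d[0]))
yaw=-.077;ey=np.array([-np.sin(yaw),np.cos(yaw)]);print('matc',(m[0]+m[1])/2-ey*.12)
"
```

```text
[[0.5283, -0.3581], [0.5063, -0.3577], [0.507, -0.3092], [0.5295, -0.3096]] [ 0.51777958 -0.33364658]
[[0.5323, -0.2318], [0.507, -0.2314], [0.5284, -0.407], [0.5038, -0.4066]]
yaw -0.02034305149106426
[[0.5754, -0.2169], [0.4881, -0.21], [0.5592, -0.4382], [0.4715, -0.4366]]
[np.float64(-0.07317912311732643), np.float64(-0.07320473899230699)] -0.07881901507445703
matc [ 0.5225199  -0.33312251]
```

The block centre is at (0.518,-0.333) with rake yaw -0.02, agreeing with the other views. The mat centre is at (0.5225,-0.332), yaw -0.076. I'll move over the rake and descend.

```bash
python3 -m crank '[{"slide":[0.193,0.004,0.1],"turn":[0,0,0.0],"fingers":1},{"slide":[0.193,0.004,0.1],"turn":[0,0,0.0],"fingers":1},{"slide":[0.193,0.004,0.2],"turn":[0,0,0.0],"fingers":1},{"slide":[0.193,0.004,0.25],"turn":[0,0,0.0],"fingers":1},{"slide":[0.193,0.004,0.28],"turn":[0,0,0.0],"fingers":1}]';python3 -m crank '[{"slide":[0,0,0],"turn":[0,0,0],"fingers":1}]'; python3 -c "
from h import *
need([.518,-.333,.044],-1.591)"
```

```text
t: 3.17
eef_pos: [0.517, -0.3323, 0.1167]
ee_rot: [3.138, 0.002, -1.588]
force: [-0.9, -0.6, -0.0]
width: 0.0877
t: 3.25
eef_pos: [0.5157, -0.3312, 0.1155]
ee_rot: [3.133, 0.003, -1.588]
force: [-0.1, 0.8, -0.4]
width: 0.0878
t 3.25 pos [ 0.5157 -0.3312  0.1155] rot [ 3.1334  0.0034 -1.5881] F [-0.14  0.76 -0.36] M [ 0.166  0.064 -0.029] w 0.0878
slide [0.0041, -0.0058, 0.1429] turn [0.0013, 0.0005, 0.0005]
```

```bash
python3 -m crank '[{"slide":[0.002,-0.004,0.12],"turn":[0.0,0,0],"fingers":1},{"slide":[0.002,-0.004,0.12],"turn":[0.0,0,0],"fingers":1},{"slide":[0.002,-0.004,0.12],"turn":[0,0,0],"fingers":1},{"slide":[0.002,-0.004,0.12],"turn":[0,0,0],"fingers":1},{"slide":[0.002,-0.004,0.12],"turn":[0,0,0],"fingers":1}]'; python3 -c "
from h import *
need([.518,-.333,.044],-1.591)"
```

```text
t: 3.67
eef_pos: [0.5225, -0.3345, 0.0636]
ee_rot: [-3.138, -0.002, -1.587]
force: [0.6, -0.7, 0.0]
width: 0.0873
t 3.67 pos [ 0.5225 -0.3345  0.0636] rot [-3.1382e+00 -1.5000e-03 -1.5866e+00] F [ 0.59 -0.68  0.  ] M [ 0.033 -0.044 -0.017] w 0.0873
slide [-0.0029, 0.0092, 0.0393] turn [-0.0005, -0.0002, 0.0007]
```

```bash
for i in 1 2 3; do python3 -m crank '[{"slide":[0,0,0],"turn":[0,0,0],"fingers":1},{"slide":[0,0,0],"turn":[0,0,0],"fingers":1}]' | grep -E "pos|rot"; done; python3 -c "
from h import *
need([.518,-.333,.044],-1.591)"
```

```text
eef_pos: [0.5217, -0.3348, 0.0631]
ee_rot: [-3.138, -0.001, -1.588]
eef_pos: [0.5208, -0.3349, 0.0618]
ee_rot: [-3.14, -0.0, -1.589]
eef_pos: [0.5203, -0.3349, 0.061]
ee_rot: [-3.141, -0.0, -1.589]
t 4.17 pos [ 0.5203 -0.3349  0.061 ] rot [-3.1414 -0.     -1.589 ] F [ 0.08  0.24 -0.3 ] M [ 0.047 -0.073 -0.039] w 0.0875
slide [-0.0037, 0.0048, 0.034] turn [-0.0, -0.0, 0.0003]
```

```bash
python3 -m crank '[{"slide":[-0.003,0.004,0.032],"turn":[0,0,0],"fingers":1},{"slide":[-0.003,0.004,0.032],"turn":[0,0,0],"fingers":1},{"slide":[-0.003,0.004,0.032],"turn":[0,0,0],"fingers":1},{"slide":[-0.003,0.004,0.032],"turn":[0,0,0],"fingers":1},{"slide":[-0.003,0.004,0.032],"turn":[0,0,0],"fingers":1}]';  python3 -m crank '[{"slide":[0,0,0],"turn":[0,0,0],"fingers":1},{"slide":[0,0,0],"turn":[0,0,0],"fingers":1},{"slide":[0,0,0],"turn":[0,0,0],"fingers":1}]'; python3 -c "
from h import *
need([.518,-.333,.044],-1.591)
c=get_calibration('wrist')
im=grab_frame('wrist');cv2.imwrite('pics/w4.png',im[:,:,::-1])
im=grab_frame('scene');cv2.imwrite('pics/s4.png',cv2.resize(im[150:350,40:290,::-1],None,fx=3,fy=3))"
```

```text
t: 4.58
eef_pos: [0.5188, -0.3335, 0.0453]
ee_rot: [-3.141, -0.0, -1.589]
force: [-0.1, -0.1, 0.3]
width: 0.0875
t: 4.83
eef_pos: [0.5186, -0.3333, 0.0451]
ee_rot: [-3.141, -0.0, -1.589]
force: [0.2, -0.5, -0.4]
width: 0.0875
t 4.83 pos [ 0.5186 -0.3333  0.0451] rot [-3.1411e+00 -1.0000e-04 -1.5888e+00] F [ 0.19 -0.52 -0.39] M [ 0.088 -0.059 -0.002] w 0.0875
slide [-0.0006, 0.0012, 0.0023] turn [-0.0001, -0.0, 0.0004]
```

View pics/w4.png

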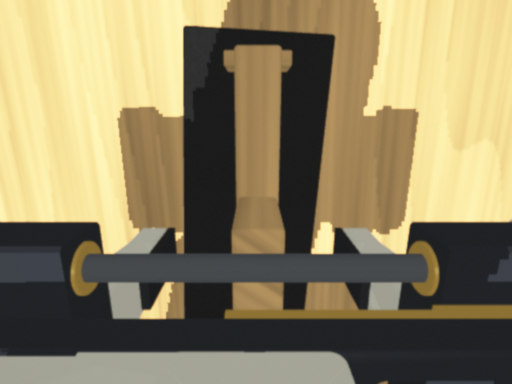

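View pics/s4.png

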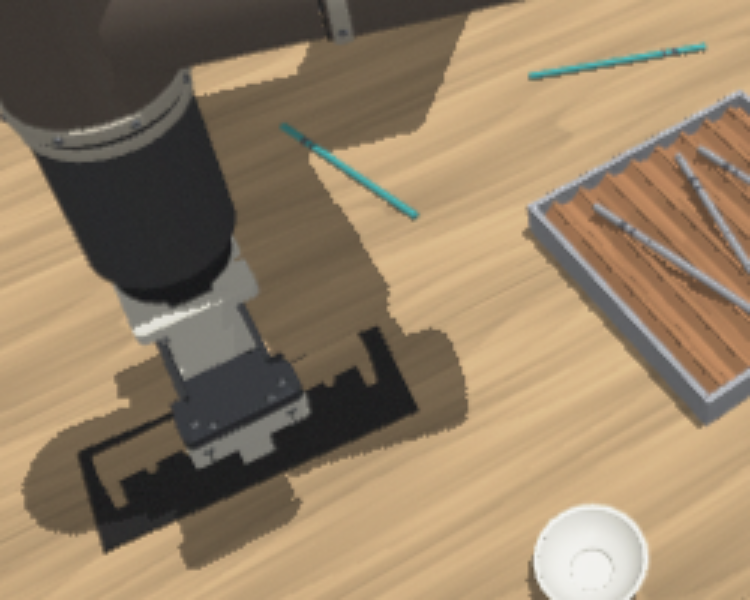

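The block (px 233–285) sits centred between the jaws. I'll close the gripper.

```bash
for i in 1 2; do python3 -m crank '[{"slide":[0,0,0],"turn":[0,0,0],"fingers":-1},{"slide":[0,0,0],"turn":[0,0,0],"fingers":-1},{"slide":[0,0,0],"turn":[0,0,0],"fingers":-1},{"slide":[0,0,0],"turn":[0,0,0],"fingers":-1},{"slide":[0,0,0],"turn":[0,0,0],"fingers":-1}]' 40; done; python3 -m crank '[{"slide":[0,0,0],"turn":[0,0,0],"fingers":-1},{"slide":[0,0,0],"turn":[0,0,0],"fingers":-1},{"slide":[0,0,0],"turn":[0,0,0],"fingers":-1}]'
python3 -c "
from h import *
need([.518,-.333,.044],-1.591)"
```

```text
t: 5.35
eef_pos: [0.5184, -0.3332, 0.0448]
ee_rot: [3.142, -0.0, -1.589]
force: [0.0, 0.5, -0.3]
width: 0.0596
t: 5.77
eef_pos: [0.5184, -0.3332, 0.0448]
ee_rot: [3.142, 0.0, -1.589]
force: [-0.2, 1.0, -0.4]
width: 0.0262
t: 6.02
eef_pos: [0.5182, -0.3332, 0.0447]
ee_rot: [3.141, 0.0, -1.589]
force: [-0.8, 0.8, 0.2]
width: 0.0217
t 6.02 pos [ 0.5182 -0.3332  0.0447] rot [ 3.1412e+00  1.0000e-04 -1.5889e+00] F [-0.78  0.81  0.24] M [0.107 0.183 0.041] w 0.0217
slide [-0.0004, 0.0004, 0.0014] turn [0.0001, 0.0, 0.0003]
```

```bash
python3 -m crank '[{"slide":[0,0,-0.05],"turn":[0,0,0],"fingers":-1},{"slide":[0,0,-0.1],"turn":[0,0,0],"fingers":-1},{"slide":[0,0,-0.15],"turn":[0,0,0],"fingers":-1},{"slide":[0,0,-0.2],"turn":[0,0,0],"fingers":-1},{"slide":[0,0,-0.2],"turn":[0,0,0],"fingers":-1}]'; python3 -c "
from h import *
need([.5775,.0733,.15],-1.5708+.064)"
```

```text
t: 6.43
eef_pos: [0.5209, -0.3344, 0.1501]
ee_rot: [-3.135, -0.003, -1.588]
force: [0.7, -0.0, -2.1]
width: 0.0216
t 6.43 pos [ 0.5209 -0.3344  0.1501] rot [-3.1346 -0.0032 -1.5879] F [ 0.66 -0.03 -2.13] M [-0.046 -0.336 -0.034] w 0.0216
slide [-0.8173, -0.0992, -0.0017] turn [-0.0011, -0.0005, -0.0129]
```

```bash
R='x'; python3 -m crank '[{"slide":[-0.817,-0.1,0],"turn":[0,0,-0.013],"fingers":-1},{"slide":[-0.817,-0.1,0],"turn":[0,0,-0.013],"fingers":-1},{"slide":[-0.817,-0.1,0],"turn":[0,0,-0.013],"fingers":-1},{"slide":[-0.817,-0.1,0],"turn":[0,0,-0.013],"fingers":-1},{"slide":[-0.817,-0.1,0],"turn":[0,0,-0.013],"fingers":-1}]'; python3 -c "
from h import *
need([.5775,.0733,.15],-1.5708+.064)"
```

```text
t: 6.85
eef_pos: [0.5469, -0.1251, 0.1442]
ee_rot: [3.141, 0.0, -1.508]
force: [0.7, 0.0, -2.9]
width: 0.0217
t 6.85 pos [ 0.5469 -0.1251  0.1442] rot [ 3.1410e+00  3.0000e-04 -1.5079e+00] F [ 0.7   0.03 -2.86] M [ 0.064 -0.2   -0.013] w 0.0217
slide [-0.3923, -0.0861, -0.0114] turn [0.0001, 0.0, -0.0002]
```

```bash
python3 -m crank '[{"slide":[-0.392,-0.086,0],"turn":[0,0,0],"fingers":-1},{"slide":[-0.392,-0.086,0],"turn":[0,0,0],"fingers":-1},{"slide":[-0.392,-0.086,0],"turn":[0,0,0],"fingers":-1},{"slide":[-0.392,-0.086,0],"turn":[0,0,0],"fingers":-1},{"slide":[-0.392,-0.086,0],"turn":[0,0,0],"fingers":-1}]';python3 -m crank '[{"slide":[0,0,0.06],"turn":[0,0,0],"fingers":-1},{"slide":[0,0,0.06],"turn":[0,0,0],"fingers":-1},{"slide":[0,0,0.06],"turn":[0,0,0],"fingers":-1},{"slide":[0,0,0.06],"turn":[0,0,0],"fingers":-1},{"slide":[0,0,0.06],"turn":[0,0,0],"fingers":-1}]';python3 -m crank '[{"slide":[0,0,0],"turn":[0,0,0],"fingers":-1},{"slide":[0,0,0],"turn":[0,0,0],"fingers":-1},{"slide":[0,0,0],"turn":[0,0,0],"fingers":-1},{"slide":[0,0,0],"turn":[0,0,0],"fingers":-1}]'; python3 -c "
from h import *
need([.5775,.0733,.15],-1.5708+.064)
for n in ['wrist','top','scene']:
  im=grab_frame(n);cv2.imwrite('pics/%s5.png'%n,im[:,:,::-1])"
```

```text
t: 7.27
eef_pos: [0.5776, 0.0743, 0.1443]
ee_rot: [3.141, 0.0, -1.506]
force: [0.4, -1.4, -2.6]
width: 0.0217
t: 7.68
eef_pos: [0.5784, 0.0708, 0.1159]
ee_rot: [-3.14, 0.0, -1.508]
force: [0.1, 0.9, -2.7]
width: 0.0221
t: 8.02
eef_pos: [0.5781, 0.0711, 0.1153]
ee_rot: [-3.141, 0.0, -1.508]
force: [0.1, -0.1, -3.2]
width: 0.022
t 8.02 pos [0.5781 0.0711 0.1153] rot [-3.1408e+00  3.0000e-04 -1.5076e+00] F [ 0.11 -0.07 -3.21] M [ 0.047 -0.042  0.044] w 0.0220
slide [-0.0045, 0.0008, -0.0694] turn [-0.0001, 0.0, -0.0001]
```

View pics/wrist5.png

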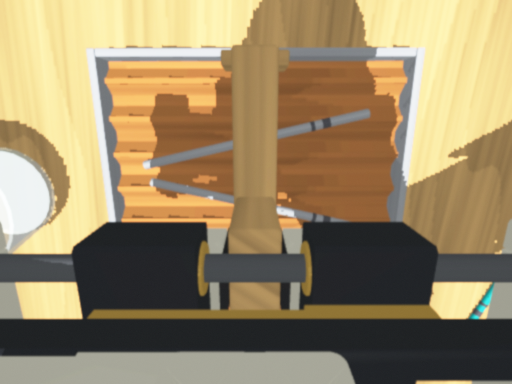

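View pics/scene5.png

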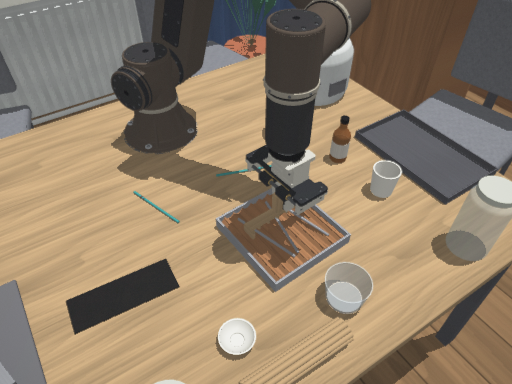

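```bash
python3 -c "
from h import *
w=ray('wrist',[(88,50),(422,48)],.032)[:,:2];b=ray('wrist',[(232.5,46),(278,46)],.1086)[:,:2]
print(w,b,get_state()['eef_pos'])
a=.064;ex=np.array([np.cos(a),np.sin(a)]);ey=np.array([-ex[1],ex[0]])
print('tray c',w.mean(0)+ey*.12,np.arctan2(*(w[0]-w[1])[::-1]),np.linalg.norm(w[0]-w[1])); print('rake c',b.mean(0)+ey*.103)
"; python3 -c "
import cv2;im=cv2.imread('pics/wrist5.png');cv2.imwrite('pics/w5c.png',cv2.resize(im[30:220,80:430],None,fx=2.2,fy=2.2,interpolation=cv2.INTER_CUBIC))"
```

```text
[[ 0.70559772 -0.03572434]
 [ 0.46545707 -0.05208379]] [[ 0.59558116 -0.03036114]
 [ 0.57332435 -0.03175438]] [0.57790406 0.07130544 0.11495221]
tray c [0.57785263 0.07585026] 0.06801936671190764 0.24069724412166305
rake c [0.57786526 0.07173137]
```

View pics/w5c.png

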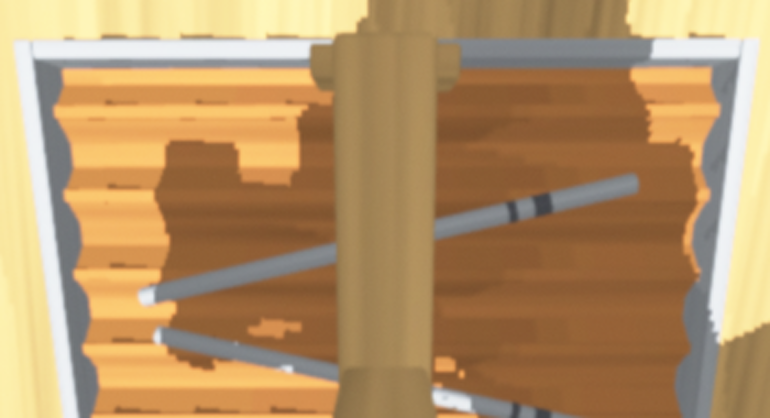

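```bash
python3 -m crank '[{"slide":[-0.006,0,0.03],"turn":[0,0,0],"fingers":-1},{"slide":[-0.006,0,0.06],"turn":[0,0,0],"fingers":-1},{"slide":[-0.006,0,0.084],"turn":[0,0,0],"fingers":-1},{"slide":[-0.006,0,0.084],"turn":[0,0,0],"fingers":-1},{"slide":[-0.006,0,0.084],"turn":[0,0,0],"fingers":-1}]';for i in 1 2 3 4; do python3 -m crank '[{"slide":[0,0,0],"turn":[0,0,0],"fingers":-1}]'; done; python3 -c "
from h import *
need([.5778,.0745,.0665],-1.5708+.065)"
```

```text
t: 8.58
eef_pos: [0.5773, 0.0742, 0.0724]
ee_rot: [3.14, -0.001, -1.507]
force: [-0.2, 0.4, -1.4]
width: 0.0218
t: 8.67
eef_pos: [0.5782, 0.0746, 0.0735]
ee_rot: [-3.141, -0.0, -1.507]
force: [1.1, 0.8, -2.9]
width: 0.022
t: 8.75
eef_pos: [0.5784, 0.0746, 0.0738]
ee_rot: [-3.14, 0.0, -1.507]
force: [-0.3, -0.1, -1.5]
width: 0.0218
t: 8.83
eef_pos: [0.5782, 0.0746, 0.0737]
ee_rot: [-3.14, 0.0, -1.507]
force: [-0.2, 0.7, -2.4]
width: 0.0218
t: 8.92
eef_pos: [0.578, 0.0746, 0.0735]
ee_rot: [-3.141, 0.0, -1.507]
force: [-1.2, -1.0, -3.1]
width: 0.0217
t 8.92 pos [0.578  0.0746 0.0735] rot [-3.1405e+00  4.0000e-04 -1.5070e+00] F [-1.2  -1.05 -3.06] M [ 0.041  0.01  -0.028] w 0.0217
slide [0.0001, 0.0004, 0.014] turn [-0.0002, 0.0001, -0.0002]
```

```bash
python3 -m crank '[{"slide":[0,0,0.004],"turn":[0,0,0],"fingers":-1},{"slide":[0,0,0.008],"turn":[0,0,0],"fingers":-1},{"slide":[0,0,0.008],"turn":[0,0,0],"fingers":-1}]' | grep -E "eef|for";for i in 1 2 ; do python3 -m crank '[{"slide":[0,0,0.002],"turn":[0,0,0],"fingers":-1},{"slide":[0,0,0.002],"turn":[0,0,0],"fingers":-1}]'| grep -E "eef|for"; done
```

```text
eef_pos: [0.5774, 0.0743, 0.0684]
force: [-0.1, -0.6, -2.7]
eef_pos: [0.5775, 0.0743, 0.0676]
force: [0.0, -0.3, -4.0]
eef_pos: [0.5776, 0.0744, 0.0666]
force: [0.4, 0.7, -2.4]
```

```bash
for i in 1 2 3; do python3 -m crank '[{"slide":[0,0,0.002],"turn":[0,0,0],"fingers":-1},{"slide":[0,0,0.002],"turn":[0,0,0],"fingers":-1}]'| grep -E "eef|for"; done; python3 -m crank '[{"slide":[0,0,0],"turn":[0,0,0],"fingers":-1}]'| grep -E "eef|for"
```

```text
eef_pos: [0.5777, 0.0744, 0.0659]
force: [-0.7, 0.3, -1.0]
eef_pos: [0.5777, 0.0744, 0.0651]
force: [-2.0, -0.7, 3.1]
eef_pos: [0.5777, 0.0744, 0.0643]
force: [-3.0, 0.9, 8.7]
eef_pos: [0.5777, 0.0744, 0.0644]
force: [-3.5, -0.3, 7.2]
```

Contact came at TCP z ≈ 0.0658, and the push is now about 10 N, which is too much. Backing off.

```bash
python3 -m crank '[{"slide":[0,0,-0.0014],"turn":[0,0,0],"fingers":-1},{"slide":[0,0,-0.0014],"turn":[0,0,0],"fingers":-1}]'| grep -E "eef|for"; for i in 1 2 3; do python3 -m crank '[{"slide":[0,0,0],"turn":[0,0,0],"fingers":-1}]'| grep -E "eef|for";done;  python3 -c "
from h import *
need([.5775,.0743,.0652],-1.5708+.065)"
```

```text
eef_pos: [0.5777, 0.0744, 0.065]
force: [-2.7, -0.5, 3.1]
eef_pos: [0.5777, 0.0744, 0.0648]
force: [-2.8, 0.1, 5.5]
eef_pos: [0.5777, 0.0744, 0.0647]
force: [-2.6, -0.5, 5.4]
eef_pos: [0.5777, 0.0744, 0.0647]
force: [-3.0, 0.2, 4.8]
t 10.50 pos [0.5777 0.0744 0.0647] rot [-3.1414  0.     -1.507 ] F [-3.    0.18  4.78] M [ 0.061  1.222 -0.017] w 0.0217
slide [0.0002, 0.0004, -0.0011] turn [-0.0, 0.0, -0.0002]
```

```bash
python3 -m crank '[{"slide":[0,0,-0.0008],"turn":[0,0,0],"fingers":-1},{"slide":[0,-0.006,-0.0008],"turn":[0,0,0],"fingers":-1},{"slide":[0,-0.012,-0.0008],"turn":[0,0,0],"fingers":-1},{"slide":[0,-0.018,-0.0008],"turn":[0,0,0],"fingers":-1}]'| grep -E "eef|for"; for i in 1 2; do python3 -m crank '[{"slide":[0,0,0],"turn":[0,0,0],"fingers":-1}]'| grep -E "eef|for";done;  python3 -c "
from h import *
need([.5775,.0743,.0652],-1.5708+.065)"
```

```text
eef_pos: [0.5866, 0.0749, 0.0648]
force: [-4.0, -0.2, 3.8]
eef_pos: [0.5873, 0.075, 0.0648]
force: [-1.3, -0.7, 4.2]
eef_pos: [0.5872, 0.0749, 0.0649]
force: [-1.7, -0.3, 5.4]
t 11.00 pos [0.5872 0.0749 0.0649] rot [-3.1411e+00 -1.0000e-04 -1.5071e+00] F [-1.66 -0.26  5.36] M [-0.336  0.765 -0.005] w 0.0220
slide [0.0, 0.0194, -0.0007] turn [-0.0001, -0.0, -0.0002]
```

```bash
python3 -m crank '[{"slide":[0,-0.01,-0.0008],"turn":[0,0,0],"fingers":-1}]'| grep -E "eef|for";python3 -m crank '[{"slide":[0,-0.01,-0.0002],"turn":[0,0,0],"fingers":-1}]'| grep -E "eef|for";python3 -m crank '[{"slide":[0,-0.01,-0.0002],"turn":[0,0,0],"fingers":-1}]'| grep -E "eef|for";  for i in 1 2; do python3 -m crank '[{"slide":[0,0,0],"turn":[0,0,0],"fingers":-1}]'| grep -E "eef|for";done
```

```text
eef_pos: [0.591, 0.0751, 0.0651]
force: [-2.7, -0.5, 2.7]
eef_pos: [0.5968, 0.0756, 0.0653]
force: [-2.4, 0.5, 0.7]
eef_pos: [0.6023, 0.0761, 0.0654]
force: [-1.6, 0.0, -0.1]
eef_pos: [0.6032, 0.0762, 0.0654]
force: [1.6, -0.7, 0.9]
eef_pos: [0.603, 0.0762, 0.0655]
force: [1.1, -0.4, 0.4]
```

```bash
python3 -m crank '[{"slide":[0,-0.008,0.0008],"turn":[0,0,0],"fingers":-1}]'| grep -E "eef|for";python3 -m crank '[{"slide":[0,-0.008,0.0003],"turn":[0,0,0],"fingers":-1}]'| grep -E "eef|for";python3 -m crank '[{"slide":[0,-0.008,0.0003],"turn":[0,0,0],"fingers":-1}]'| grep -E "eef|for";  for i in 1 2; do python3 -m crank '[{"slide":[0,0,0],"turn":[0,0,0],"fingers":-1}]'| grep -E "eef|for";done
```

```text
eef_pos: [0.6053, 0.0762, 0.065]
force: [-2.7, -0.0, 1.7]
eef_pos: [0.6091, 0.0763, 0.0648]
force: [-3.1, -0.1, 2.1]
eef_pos: [0.6134, 0.0766, 0.0647]
force: [-2.5, 0.3, 2.3]
eef_pos: [0.6143, 0.0767, 0.0647]
force: [-0.2, 0.2, 1.8]
eef_pos: [0.6142, 0.0768, 0.0649]
force: [0.1, -0.6, 2.4]
```

About 5 N of contact now. Continuing outward, watching the force at each row.

```bash
python3 -m crank '[{"slide":[0,-0.008,0.0002],"turn":[0,0,0],"fingers":-1}]'| grep -E "eef|for";python3 -m crank '[{"slide":[0,-0.008,0.0003],"turn":[0,0,0],"fingers":-1}]'| grep -E "eef|for";python3 -m crank '[{"slide":[0,-0.008,0.0003],"turn":[0,0,0],"fingers":-1}]'| grep -E "eef|for";  python3 -m crank '[{"slide":[0,-0.008,0.0002],"turn":[0,0,0],"fingers":-1}]'| grep -E "eef|for"; python3 -m crank '[{"slide":[0,0,0],"turn":[0,0,0],"fingers":-1}]'| grep -E "eef|for"
```

```text
eef_pos: [0.617, 0.0768, 0.0647]
force: [-2.5, -0.3, 0.9]
eef_pos: [0.6214, 0.0772, 0.0645]
force: [-2.4, -0.3, 1.0]
eef_pos: [0.6257, 0.0775, 0.0644]
force: [-2.0, 0.9, 1.9]
eef_pos: [0.6299, 0.0777, 0.0642]
force: [-1.8, 0.5, 1.8]
eef_pos: [0.6306, 0.0778, 0.0642]
force: [-0.5, 0.4, 1.8]
```

```bash
python3 -m crank '[{"slide":[0,-0.008,0.0006],"turn":[0,0,0],"fingers":-1}]'| grep -E "eef|for";python3 -m crank '[{"slide":[0,-0.008,0.0004],"turn":[0,0,0],"fingers":-1}]'| grep -E "eef|for";python3 -m crank '[{"slide":[0,-0.008,0.0004],"turn":[0,0,0],"fingers":-1}]'| grep -E "eef|for";  python3 -m crank '[{"slide":[0,-0.008,0.0004],"turn":[0,0,0],"fingers":-1}]'| grep -E "eef|for"; python3 -m crank '[{"slide":[0,0,0],"turn":[0,0,0],"fingers":-1}]'| grep -E "eef|for"
```

```text
eef_pos: [0.6334, 0.0779, 0.0639]
force: [-2.3, -0.2, 1.9]
eef_pos: [0.6376, 0.0782, 0.0637]
force: [-2.5, -0.5, 2.0]
eef_pos: [0.6418, 0.0785, 0.0636]
force: [-2.3, -0.0, 2.6]
eef_pos: [0.6459, 0.0788, 0.0634]
force: [-2.4, 0.2, 1.0]
eef_pos: [0.6466, 0.0789, 0.0634]
force: [-0.9, -0.4, 1.2]
```

```bash
python3 -m crank '[{"slide":[0,-0.008,0.001],"turn":[0,0,0],"fingers":-1}]'| grep -E "eef|for";python3 -m crank '[{"slide":[0,-0.008,0.0006],"turn":[0,0,0],"fingers":-1}]'| grep -E "eef|for";python3 -m crank '[{"slide":[0,-0.008,0.0006],"turn":[0,0,0],"fingers":-1}]'| grep -E "eef|for";  python3 -m crank '[{"slide":[0,-0.008,0.0006],"turn":[0,0,0],"fingers":-1}]'| grep -E "eef|for"; python3 -m crank '[{"slide":[0,-0.008,0.0004],"turn":[0,0,0],"fingers":-1}]'| grep -E "eef|for"; python3 -m crank '[{"slide":[0,0,0],"turn":[0,0,0],"fingers":-1}]'; python3 -c "
from h import *
need([.5775,.0743,.0652],-1.5708+.065)
for n in ['wrist','scene']:
  im=grab_frame(n);cv2.imwrite('pics/%s6.png'%n,cv2.resize(im[170:300,200:380,::-1],None,fx=4.4,fy=4.4,interpolation=cv2.INTER_CUBIC) if n=='scene' else im[:,:,::-1])"
```

```text
eef_pos: [0.6495, 0.0789, 0.063]
force: [-2.5, -1.4, 1.8]
eef_pos: [0.6536, 0.0792, 0.0626]
force: [-2.7, -0.5, 2.3]
eef_pos: [0.6578, 0.0795, 0.0623]
force: [-3.2, -1.1, 2.8]
eef_pos: [0.6618, 0.0798, 0.062]
force: [-2.2, 0.4, 3.1]
eef_pos: [0.6659, 0.08, 0.0617]
force: [-2.4, -0.9, 1.5]
t: 13.17
eef_pos: [0.6666, 0.0801, 0.0617]
ee_rot: [-3.141, -0.0, -1.507]
force: [0.0, -0.6, 2.0]
width: 0.0218
t 13.17 pos [0.6666 0.0801 0.0617] rot [-3.1407 -0.     -1.507 ] F [ 0.02 -0.61  1.99] M [-0.067  0.02   0.051] w 0.0218
slide [0.0002, 0.1786, -0.0071] turn [-0.0001, -0.0, -0.0002]
```

View pics/wrist6.png

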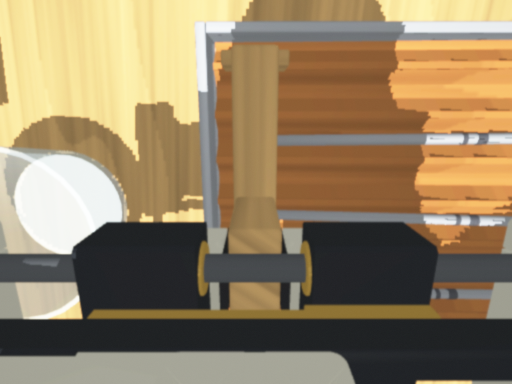

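View pics/scene6.png

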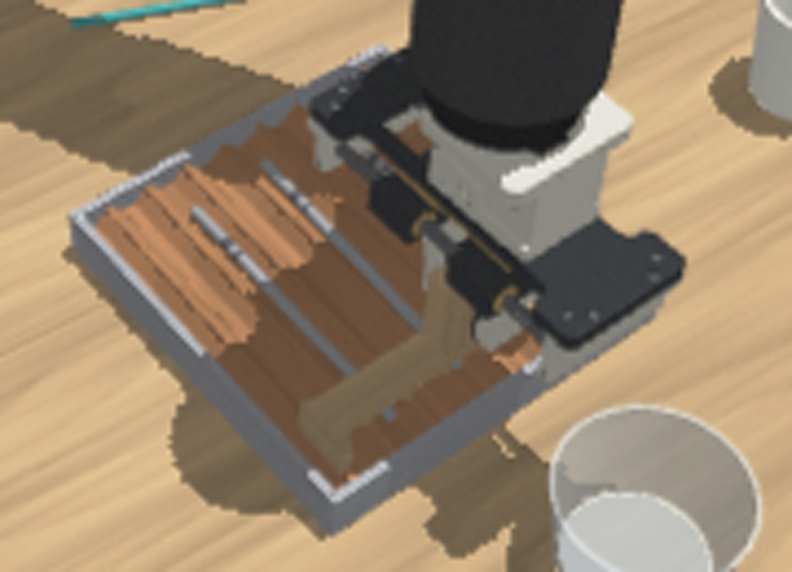

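All three sticks already look aligned in grooves, with the rake 10 mm short of the far wall. Combing back now, following the same height profile.

```bash
python3 -m crank '[{"slide":[0,0.01,-0.0006],"turn":[0,0,0],"fingers":-1}]'| grep -E "eef|for";python3 -m crank '[{"slide":[0,0.01,-0.0009],"turn":[0,0,0],"fingers":-1}]'| grep -E "eef|for";python3 -m crank '[{"slide":[0,0.01,-0.0008],"turn":[0,0,0],"fingers":-1}]'| grep -E "eef|for";  python3 -m crank '[{"slide":[0,0.01,-0.0007],"turn":[0,0,0],"fingers":-1}]'| grep -E "eef|for"; python3 -m crank '[{"slide":[0,0.01,-0.0006],"turn":[0,0,0],"fingers":-1}]'| grep -E "eef|for"
```

```text
eef_pos: [0.6623, 0.08, 0.0625]
force: [3.4, -0.4, 1.9]
eef_pos: [0.6563, 0.0797, 0.063]
force: [2.3, 0.1, 1.6]
eef_pos: [0.6506, 0.0793, 0.0634]
force: [1.0, -0.2, 1.1]
eef_pos: [0.6453, 0.0789, 0.0637]
force: [2.0, 0.7, 1.1]
eef_pos: [0.6401, 0.0785, 0.0639]
force: [2.5, 0.4, 1.0]
```

```bash
python3 -m crank '[{"slide":[0,0.01,-0.0001],"turn":[0,0,0],"fingers":-1}]'| grep -E "eef|for";python3 -m crank '[{"slide":[0,0.01,-0.0004],"turn":[0,0,0],"fingers":-1}]'| grep -E "eef|for";python3 -m crank '[{"slide":[0,0.01,-0.0004],"turn":[0,0,0],"fingers":-1}]'| grep -E "eef|for";  python3 -m crank '[{"slide":[0,0.01,-0.0003],"turn":[0,0,0],"fingers":-1}]'| grep -E "eef|for"; python3 -m crank '[{"slide":[0,0.01,-0.0002],"turn":[0,0,0],"fingers":-1}]'| grep -E "eef|for"
```

```text
eef_pos: [0.6352, 0.0782, 0.064]
force: [3.8, -1.0, 1.0]
eef_pos: [0.6303, 0.0778, 0.0642]
force: [2.3, 1.0, 2.6]
eef_pos: [0.6253, 0.0775, 0.0644]
force: [3.9, -0.2, 2.1]
eef_pos: [0.6204, 0.0772, 0.0645]
force: [2.3, 0.3, 3.0]
eef_pos: [0.6154, 0.0769, 0.0646]
force: [2.7, 0.9, 2.7]
```

```bash
python3 -m crank '[{"slide":[0,0.01,-0.0004],"turn":[0,0,0],"fingers":-1}]'| grep -E "eef|for";python3 -m crank '[{"slide":[0,0.01,-0.0003],"turn":[0,0,0],"fingers":-1}]'| grep -E "eef|for";python3 -m crank '[{"slide":[0,0.01,-0.0003],"turn":[0,0,0],"fingers":-1}]'| grep -E "eef|for";  python3 -m crank '[{"slide":[0,0.01,-0.0002],"turn":[0,0,0],"fingers":-1}]'| grep -E "eef|for"; python3 -m crank '[{"slide":[0,0.01,-0.0002],"turn":[0,0,0],"fingers":-1}]'| grep -E "eef|for"
```

```text
eef_pos: [0.6104, 0.0766, 0.0647]
force: [3.3, 0.8, 2.6]
eef_pos: [0.6053, 0.0762, 0.0649]
force: [2.9, 0.0, 2.9]
eef_pos: [0.6003, 0.0759, 0.0649]
force: [3.7, 0.9, 3.1]
eef_pos: [0.5953, 0.0755, 0.065]
force: [3.1, 0.4, 2.5]
eef_pos: [0.5902, 0.0752, 0.0651]
force: [3.6, 0.5, 3.7]
```

```bash
python3 -m crank '[{"slide":[0,0.01,-0.0004],"turn":[0,0,0],"fingers":-1}]'| grep -E "eef|for";python3 -m crank '[{"slide":[0,0.01,-0.0002],"turn":[0,0,0],"fingers":-1}]'| grep -E "eef|for";python3 -m crank '[{"slide":[0,0.01,-0.0001],"turn":[0,0,0],"fingers":-1}]'| grep -E "eef|for";  python3 -m crank '[{"slide":[0,0.01,-0.0001],"turn":[0,0,0],"fingers":-1}]'| grep -E "eef|for"; python3 -m crank '[{"slide":[0,0.01,0],"turn":[0,0,0],"fingers":-1}]'| grep -E "eef|for"
```

```text
eef_pos: [0.5851, 0.0749, 0.0652]
force: [2.6, -0.3, 3.1]
eef_pos: [0.58, 0.0745, 0.0653]
force: [1.9, 0.8, 2.0]
eef_pos: [0.575, 0.0742, 0.0652]
force: [2.9, 0.4, 2.8]
eef_pos: [0.57, 0.0738, 0.0653]
force: [2.2, 0.4, 2.8]
eef_pos: [0.565, 0.0735, 0.0653]
force: [1.9, -0.5, 2.0]
```

Steady at about 5 N. Continuing toward the near end, where it should sink again.

```bash
python3 -m crank '[{"slide":[0,0.01,0],"turn":[0,0,0],"fingers":-1}]'| grep -E "eef|for";python3 -m crank '[{"slide":[0,0.01,0.0001],"turn":[0,0,0],"fingers":-1}]'| grep -E "eef|for";python3 -m crank '[{"slide":[0,0.01,0.0001],"turn":[0,0,0],"fingers":-1}]'| grep -E "eef|for";  python3 -m crank '[{"slide":[0,0.01,0.0002],"turn":[0,0,0],"fingers":-1}]'| grep -E "eef|for"; python3 -m crank '[{"slide":[0,0.01,0.0002],"turn":[0,0,0],"fingers":-1}]'| grep -E "eef|for"
```

```text
eef_pos: [0.5601, 0.0732, 0.0653]
force: [2.5, -0.1, 2.1]
eef_pos: [0.5551, 0.0729, 0.0653]
force: [2.0, -0.0, 2.5]
eef_pos: [0.5502, 0.0726, 0.0653]
force: [2.7, 1.6, 2.8]
eef_pos: [0.5452, 0.0723, 0.0652]
force: [2.8, -0.3, 2.3]
eef_pos: [0.5403, 0.072, 0.0651]
force: [2.9, 0.2, 2.2]
```

```bash
python3 -m crank '[{"slide":[0,0.01,0.0003],"turn":[0,0,0],"fingers":-1}]'| grep -E "eef|for";python3 -m crank '[{"slide":[0,0.01,0.0003],"turn":[0,0,0],"fingers":-1}]'| grep -E "eef|for";python3 -m crank '[{"slide":[0,0.01,0.0004],"turn":[0,0,0],"fingers":-1}]'| grep -E "eef|for";  python3 -m crank '[{"slide":[0,0.01,0.0004],"turn":[0,0,0],"fingers":-1}]'| grep -E "eef|for"
```

```text
eef_pos: [0.5354, 0.0717, 0.065]
force: [3.1, 0.8, 3.0]
eef_pos: [0.5304, 0.0714, 0.0649]
force: [3.1, 0.2, 3.0]
eef_pos: [0.5255, 0.0711, 0.0647]
force: [3.6, 0.0, 2.9]
eef_pos: [0.5204, 0.0708, 0.0645]
force: [3.0, -0.5, 3.1]
```

```bash
python3 -m crank '[{"slide":[0,0.01,0.0002],"turn":[0,0,0],"fingers":-1}]'| grep -E "eef|for";python3 -m crank '[{"slide":[0,0.01,0.0004],"turn":[0,0,0],"fingers":-1}]'| grep -E "eef|for";python3 -m crank '[{"slide":[0,0.01,0.0005],"turn":[0,0,0],"fingers":-1}]'| grep -E "eef|for";  python3 -m crank '[{"slide":[0,0.01,0.0006],"turn":[0,0,0],"fingers":-1}]'| grep -E "eef|for"
```

```text
eef_pos: [0.5154, 0.0705, 0.0643]
force: [2.2, -0.3, 3.1]
eef_pos: [0.5103, 0.0701, 0.0641]
force: [2.4, -0.7, 2.1]
eef_pos: [0.5053, 0.0698, 0.0638]
force: [2.2, -0.2, 2.5]
eef_pos: [0.5003, 0.0695, 0.0635]
force: [3.4, -0.5, 3.5]
```

```bash
python3 -m crank '[{"slide":[0,0.01,0.0005],"turn":[0,0,0],"fingers":-1}]'| grep -E "eef|for";python3 -m crank '[{"slide":[0,0.01,0.0006],"turn":[0,0,0],"fingers":-1}]'| grep -E "eef|for";python3 -m crank '[{"slide":[0,0.003,0.0001],"turn":[0,0,0],"fingers":-1}]'| grep -E "eef|for";python3 -m crank '[{"slide":[0,0,0],"turn":[0,0,0],"fingers":-1}]'| grep -E "eef|for"; python3 -c "
from h import *
need([.5775,.0743,.0652],-1.5708+.065)
for n in ['wrist','scene','top']:
  im=grab_frame(n);o=im[:,:,::-1]
  if n=='scene':o=o[170:300,200:380]
  if n=='top':o=o[100:230,170:320]
  cv2.imwrite('pics/%s7.png'%n,o if n=='wrist' else cv2.resize(o,None,fx=4.4,fy=4.4,interpolation=cv2.INTER_CUBIC))"
```

```text
eef_pos: [0.4953, 0.0691, 0.0633]
force: [2.6, 0.9, 2.3]
eef_pos: [0.4903, 0.0688, 0.063]
force: [3.1, 0.0, 2.5]
eef_pos: [0.4883, 0.0686, 0.0628]
force: [2.8, -0.4, 3.0]
eef_pos: [0.4883, 0.0685, 0.0628]
force: [0.2, 0.5, 2.5]
t 16.35 pos [0.4883 0.0685 0.0628] rot [ 3.1404e+00 -3.0000e-04 -1.5071e+00] F [0.24 0.46 2.52] M [ 0.294 -0.101  0.014] w 0.0220
slide [-0.0002, -0.1787, -0.005] turn [0.0002, -0.0, -0.0002]
```

View pics/wrist7.png

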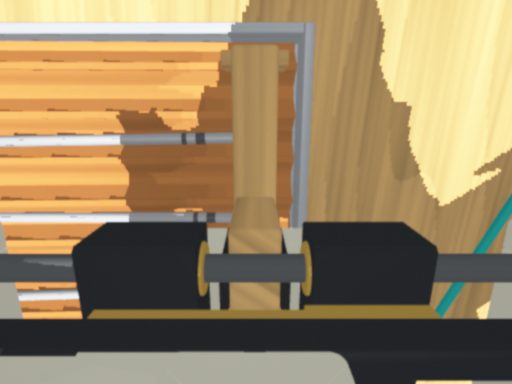

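View pics/scene7.png

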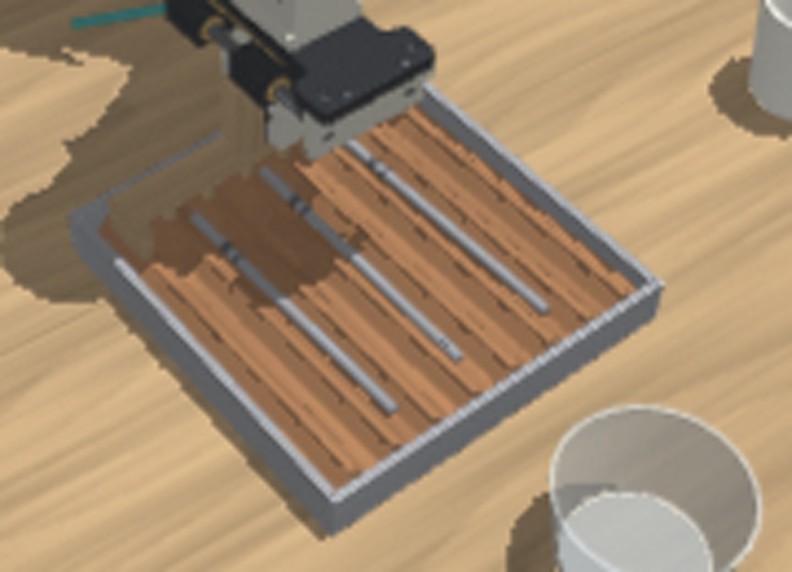

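All three sticks lie parallel in grooves, in both the wrist and scene views. Lifting straight up.

```bash
python3 -m crank '[{"slide":[0,0,-0.04],"turn":[0,0,0],"fingers":-1},{"slide":[0,0,-0.1],"turn":[0,0,0],"fingers":-1},{"slide":[0,0,-0.16],"turn":[0,0,0],"fingers":-1},{"slide":[0,0,-0.18],"turn":[0,0,0],"fingers":-1},{"slide":[0,0,-0.18],"turn":[0,0,0],"fingers":-1}]'; python3 -c "
from h import *
need([.5225,-.332,.15],-1.5708-.076)
for n in ['scene','top']:
  im=grab_frame(n);o=im[:,:,::-1]
  if n=='scene':o=o[170:300,200:380]
  if n=='top':o=o[100:230,170:320]
  cv2.imwrite('pics/%s8.png'%n,cv2.resize(o,None,fx=4.4,fy=4.4,interpolation=cv2.INTER_CUBIC))"
```

```text
t: 16.92
eef_pos: [0.4901, 0.0691, 0.1547]
ee_rot: [-3.139, 0.001, -1.507]
force: [0.6, -0.4, -2.9]
width: 0.022
t 16.92 pos [0.4901 0.0691 0.1547] rot [-3.1390e+00  1.4000e-03 -1.5073e+00] F [ 0.57 -0.44 -2.89] M [ 0.163 -0.16  -0.013] w 0.0220
slide [0.8048, -0.0137, 0.0084] turn [-0.0004, 0.0003, 0.0222]
```

View pics/scene8.png

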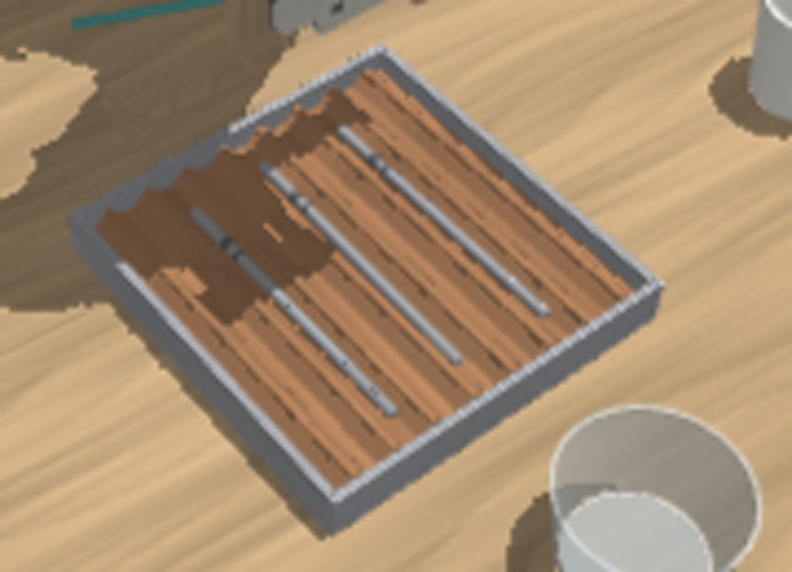

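The sticks stayed in their grooves after the lift. Next I carry the rake to the mat.

```bash
python3 -m crank '[{"slide":[0.8,-0.014,0],"turn":[0,0,0.022],"fingers":-1},{"slide":[0.8,-0.014,0],"turn":[0,0,0.022],"fingers":-1},{"slide":[0.8,-0.014,0],"turn":[0,0,0.022],"fingers":-1},{"slide":[0.8,-0.014,0],"turn":[0,0,0.022],"fingers":-1},{"slide":[0.8,-0.014,0],"turn":[0,0,0.022],"fingers":-1}]'; python3 -c "
from h import *
need([.5225,-.332,.12],-1.5708-.076)"
```

```text
t: 17.43
eef_pos: [0.5044, -0.1405, 0.1504]
ee_rot: [3.137, -0.0, -1.645]
force: [0.6, -0.0, -2.2]
width: 0.0216
t 17.43 pos [ 0.5044 -0.1405  0.1504] rot [ 3.1373 -0.     -1.645 ] F [ 0.59 -0.04 -2.22] M [ 0.149 -0.315  0.004] w 0.0216
slide [0.3792, -0.0647, 0.0606] turn [0.0007, -0.0, 0.0003]
```

```bash
python3 -m crank '[{"slide":[0.379,-0.06,0],"turn":[0,0,0],"fingers":-1},{"slide":[0.379,-0.06,0],"turn":[0,0,0],"fingers":-1},{"slide":[0.379,-0.06,0],"turn":[0,0,0],"fingers":-1},{"slide":[0.379,-0.06,0.03],"turn":[0,0,0],"fingers":-1},{"slide":[0.379,-0.06,0.06],"turn":[0,0,0],"fingers":-1}]';for i in 1 2; do python3 -m crank '[{"slide":[0,0,0],"turn":[0,0,0],"fingers":-1},{"slide":[0,0,0],"turn":[0,0,0],"fingers":-1},{"slide":[0,0,0],"turn":[0,0,0],"fingers":-1}]' >/dev/null; done; python3 -c "
from h import *
need([.5225,-.332,.055],-1.5708-.076)"
```

```text
t: 17.85
eef_pos: [0.5222, -0.3338, 0.1221]
ee_rot: [-3.141, -0.001, -1.647]
force: [2.0, 0.1, -2.3]
width: 0.022
t 18.35 pos [ 0.5225 -0.3292  0.1236] rot [-3.1405e+00 -1.0000e-04 -1.6438e+00] F [ 0.05 -0.44 -2.28] M [ 0.075 -0.048  0.028] w 0.0218
slide [0.0056, -0.0002, 0.1372] turn [-0.0002, -0.0, 0.0005]
```

```bash
python3 -m crank '[{"slide":[0.006,0,0.04],"turn":[0,0,0],"fingers":-1},{"slide":[0.006,0,0.08],"turn":[0,0,0],"fingers":-1},{"slide":[0.006,0,0.12],"turn":[0,0,0],"fingers":-1},{"slide":[0.006,0,0.137],"turn":[0,0,0],"fingers":-1},{"slide":[0.006,0,0.137],"turn":[0,0,0],"fingers":-1}]' >/dev/null;for i in 1 2; do python3 -m crank '[{"slide":[0,0,0],"turn":[0,0,0],"fingers":-1},{"slide":[0,0,0],"turn":[0,0,0],"fingers":-1},{"slide":[0,0,0],"turn":[0,0,0],"fingers":-1}]' >/dev/null; done; python3 -c "
from h import *
need([.5225,-.332,.047],-1.5708-.076)
im=grab_frame('wrist');cv2.imwrite('pics/w9.png',im[:,:,::-1])
im=grab_frame('scene');cv2.imwrite('pics/s9.png',cv2.resize(im[230:340,50:200,::-1],None,fx=5,fy=5,interpolation=cv2.INTER_CUBIC))"
```

```text
t 19.27 pos [ 0.522  -0.3332  0.055 ] rot [-3.1407e+00 -2.0000e-04 -1.6454e+00] F [-0.36 -0.23 -2.7 ] M [ 0.075 -0.074 -0.045] w 0.0216
slide [-0.0024, -0.0007, 0.016] turn [-0.0001, -0.0, 0.0002]
```

View pics/w9.png

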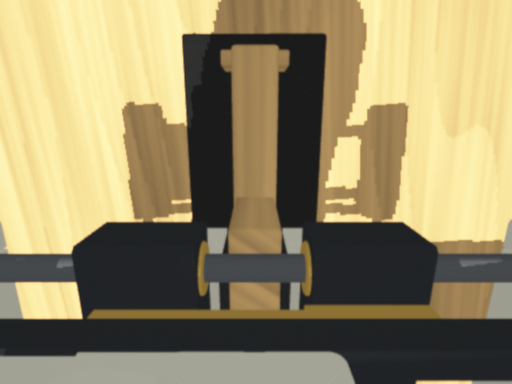

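View pics/s9.png

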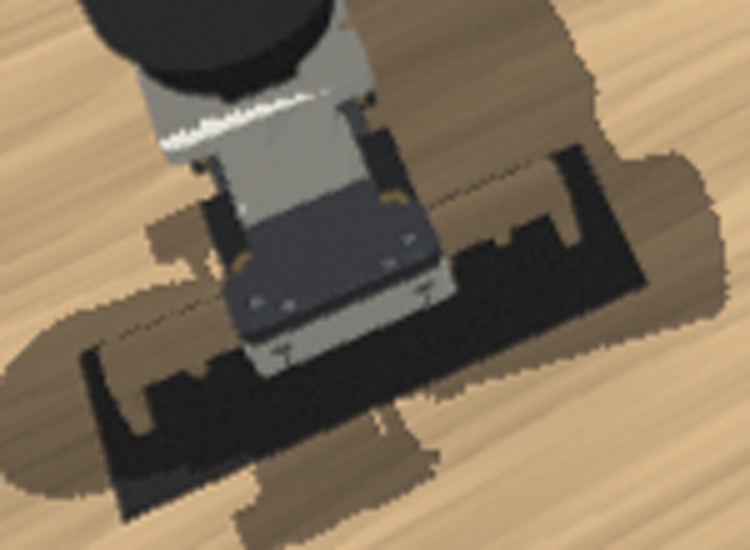

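Rake and mat are both centred on column 255 and parallel. Lowering.

```bash
python3 -m crank '[{"slide":[-0.002,0,0.01],"turn":[0,0,0],"fingers":-1},{"slide":[-0.002,0,0.016],"turn":[0,0,0],"fingers":-1},{"slide":[-0.002,0,0.018],"turn":[0,0,0],"fingers":-1},{"slide":[-0.002,0,0.018],"turn":[0,0,0],"fingers":-1},{"slide":[-0.002,0,0.018],"turn":[0,0,0],"fingers":-1}]'|grep -E "eef|for" ;for i in 1 2; do python3 -m crank '[{"slide":[0,0,0.001],"turn":[0,0,0],"fingers":-1},{"slide":[0,0,0.001],"turn":[0,0,0],"fingers":-1}]' |grep -E "eef|for"; done
```

```text
eef_pos: [0.5218, -0.3321, 0.0452]
force: [-0.3, -0.1, -2.2]
eef_pos: [0.5219, -0.3321, 0.0449]
force: [-0.5, 1.2, -2.4]
eef_pos: [0.522, -0.3321, 0.0447]
force: [0.1, 0.6, 0.1]
```

```bash
python3 -m crank '[{"slide":[0,0,0.0006],"turn":[0,0,0],"fingers":-1},{"slide":[0,0,0.0006],"turn":[0,0,0],"fingers":-1},{"slide":[0,0,0.0006],"turn":[0,0,0],"fingers":-1}]' |grep -E "eef|for"; python3 -m crank '[{"slide":[0,0,0],"turn":[0,0,0],"fingers":0.5},{"slide":[0,0,0],"turn":[0,0,0],"fingers":1},{"slide":[0,0,0],"turn":[0,0,0],"fingers":1},{"slide":[0,0,0],"turn":[0,0,0],"fingers":1},{"slide":[0,0,0],"turn":[0,0,0],"fingers":1}]'; python3 -m crank '[{"slide":[0,0,0],"turn":[0,0,0],"fingers":1},{"slide":[0,0,0],"turn":[0,0,0],"fingers":1},{"slide":[0,0,0],"turn":[0,0,0],"fingers":1},{"slide":[0,0,0],"turn":[0,0,0],"fingers":1},{"slide":[0,0,0],"turn":[0,0,0],"fingers":1}]'
```

```text
eef_pos: [0.5219, -0.3321, 0.0447]
force: [-1.9, 2.3, 5.4]
t: 20.78
eef_pos: [0.522, -0.3321, 0.044]
ee_rot: [-3.142, -0.0, -1.645]
force: [-0.6, -0.4, -0.6]
width: 0.0495
t: 21.2
eef_pos: [0.5219, -0.3321, 0.0442]
ee_rot: [-3.142, -0.0, -1.645]
force: [-0.1, 0.6, -0.2]
width: 0.0828
```

Released. Retreating straight up and looking again.

```bash
python3 -m crank '[{"slide":[0,0,-0.06],"turn":[0,0,0],"fingers":1},{"slide":[0,0,-0.13],"turn":[0,0,0],"fingers":1},{"slide":[0,0,-0.2],"turn":[0,0,0],"fingers":1},{"slide":[0,0,-0.28],"turn":[0,0,0],"fingers":1},{"slide":[0,0,-0.36],"turn":[0,0,0],"fingers":1}]'>/dev/null; python3 -m crank '[{"slide":[-0.2,0,-0.08],"turn":[0,0,0],"fingers":1},{"slide":[-0.2,0,-0.08],"turn":[0,0,0],"fingers":1},{"slide":[-0.2,0,-0.08],"turn":[0,0,0],"fingers":1},{"slide":[-0.2,0,-0.08],"turn":[0,0,0],"fingers":1},{"slide":[-0.2,0,-0.08],"turn":[0,0,0],"fingers":1}]';python3 -m crank '[{"slide":[0,0,0],"turn":[0,0,0],"fingers":1},{"slide":[0,0,0],"turn":[0,0,0],"fingers":1},{"slide":[0,0,0],"turn":[0,0,0],"fingers":1}]' >/dev/null; python3 -c "
from h import *
c=get_calibration('wrist')
im=grab_frame('wrist');cv2.imwrite('pics/w10.png',cv2.resize(im[:250,100:420,::-1],None,fx=2.4,fy=2.4,interpolation=cv2.INTER_CUBIC));np.savez('w10.npz',**c)
im=grab_frame('scene');cv2.imwrite('pics/s10.png',im[:,:,::-1])"
```

```text
t: 22.03
eef_pos: [0.5298, -0.2312, 0.2652]
ee_rot: [-3.139, 0.0, -1.643]
force: [-0.6, -0.4, -0.3]
width: 0.0879
```

View pics/w10.png

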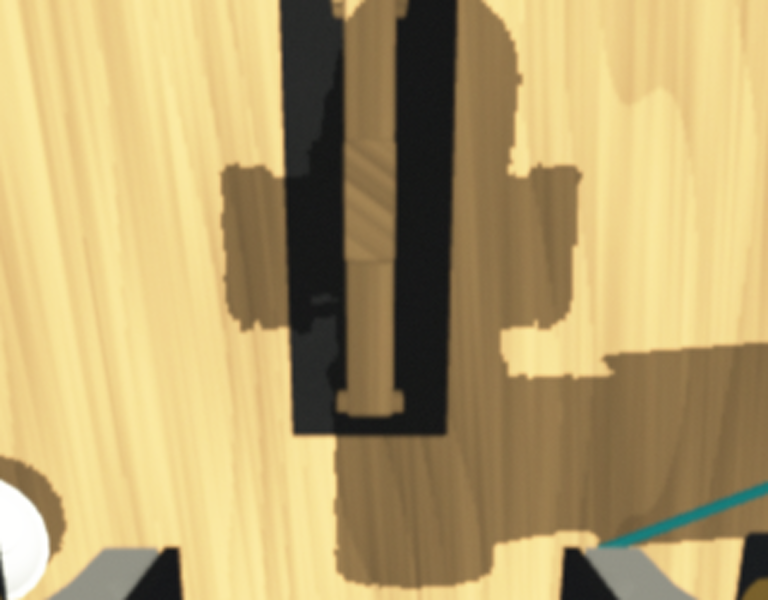

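View pics/s10.png

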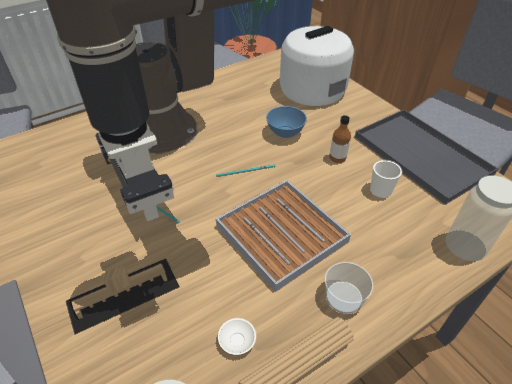

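The rake stands centred and parallel on the mat, and the other objects are undisturbed. One last zoom on the tray and a rake-to-mat measurement before handing in.

```bash
python3 -c "
from h import *
c=dict(np.load('w10.npz'))
f=lambda p:(np.array(p)+.5)/2.4-.5+np.array([100,0])
b=ray('wrist',f([(345,141),(397,141),(396,261),(345,261)]),.088,c)[:,:2];print('block',b.mean(0))
m=ray('wrist',f([(294,434),(445,434)]),.006,c)[:,:2];d=m[0]-m[1];a=np.arctan2(d[1],d[0]);print('mat yaw',a,m.mean(0)-.12*np.array([-np.sin(a),np.cos(a)]))
e=ray('wrist',f([(347,415),(394,415),(345,50),(397,50)]),.038,c)[:,:2];v=e[:2].mean(0)-e[2:].mean(0);print('rake yaw',np.arctan2(-v[0],v[1]))
im=grab_frame('top');cv2.imwrite('pics/t11.png',cv2.resize(im[105:220,185:300,::-1],None,fx=5,fy=5,interpolation=cv2.INTER_CUBIC))"
```

```text
block [ 0.5220858  -0.33252461]
mat yaw -0.07640336154130385 [ 0.52275595 -0.33361795]
rake yaw -0.07792615037290368
```

View pics/t11.png

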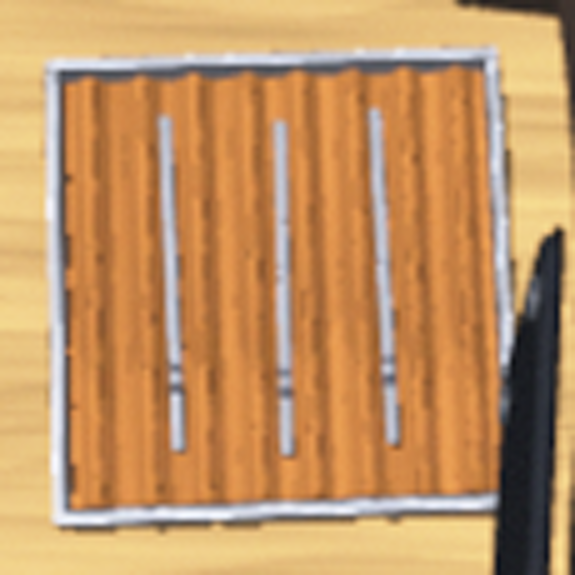

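In the top view all three sticks lie along the grooves, at crop columns of about 171, 283 and 384. The rake is within 1.5 mm and 0.002 rad of the mat.

```bash
python3 -c "
from station import *
job_done();print(get_state()['t'])"
```

```text
the job is handed in; nothing more can be done
the job is handed in; nothing more can be done
```

All three chopsticks now lie down in their grooves and the rake is back on its mat. The one thing not as asked was the push at set-down: for a moment it was about 10 N instead of 5.

- **Combing:** I set the rake down in the middle of the tray, combed to about 10 mm short of the far wall, then back to about 10 mm short of the near wall. One pass out and back was enough.
- **Force:** After the 10 N peak I backed off to about 7–8 N at the middle, and it stayed there for the first 10 mm. It dipped to about 3 N near +25 mm, then held at roughly 4–6 N for the rest of the way. Single force readings scatter by about ±0.7 N.
- **Last checks:** Top and scene pictures show the three sticks lying along the grooves. The wrist picture puts the upright rake about 1.5 mm from the mat's middle and within 0.002 rad of its direction. The gripper is open and clear. I saw nothing else disturbed, and the job took about 22 s.
- **Disagreement:** The top and scene cameras differed by up to about 5 mm in x, so I relied on the wrist camera for the rake and mat. For the tray I averaged the views.

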